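# Fit bayonet air filters and lock the shut-off slide

## Task

Change over the filter station: first move its shut-off slide from the right-hand run end all the way to the left-hand service end, keeping the lock tab on the slide pressed while it moves, and let the tab spring up so it locks there. Then fit every spare filter standing on the table into a socket of its own (any free one): lugs into the entry slots, push down against the spring, turn clockwise to the stop and let it spring up until it clicks home. With all of them home, move the slide back to the run end, locked again, and leave the other things on the table alone.

Things in the scene. Friction and masses are not known exactly. Their poses are not given: they have to be found in the camera images.
- station: Filter station, fixed: grey metal plate 150 (x) x 360 (y) x 12 mm with four like bayonet sockets in a row along y (at x +28; y +135, +45, -45, -135 mm) and, nearer the robot, the shut-off slide. Origin: centre of the underside, on the table; x away from the robot, y left (turned up to 12 degrees). Angles are seen from above.
- socket_0: Leftmost socket: upright steel collar, 76 mm outside, 26 high. Origin: on its axis at its foot, 12 mm above the table; z up; x = HOME direction. Bore 49 mm (side play 2.5). Two opposite entry slots in the rim for the filter's lugs, 14 mm wide, 65 from end to end, lie 75 degrees anticlockwise of x. HOME: filter's underside at z = 14 mm, its x axis along this x, either way round, play 5 degrees.
- socket_1: Second socket from the left, same frame and shape as the leftmost. Inside is a sprung plunger disc, top at z = 22 mm: 3 N at first, 9 N when down its full 15 mm. A filter set in rests on it, underside at z = 22, lugs in the slots. Pushed to z = 7 to 9 mm it can be turned clockwise 75 degrees under a roof (hard stop at 80); let go there, the spring lifts it into the home notch, underside at z = 14.
- socket_2: Third socket from the left, same frame, shape and spring as the others. A filter let go before the notch stays pressed under the roof, underside at z = 10 mm or less, and can be turned on; one let go in line with the slots rises to z = 22.
- socket_3: Rightmost socket, same frame, shape and spring as the others.
- filter_0: Spare bayonet filter, grey and black plastic, all alike, 0.12 kg, upright on the table; three or four are there. Origin: centre of its underside; z up. Spigot 44 mm diameter, z 0 to 22 mm, two lugs at its foot along +x and -x (60 mm over both, 9 wide, 6 high); flange 66 mm diameter, z 22 to 30; on top a grip bar along x, 60 long, 24 wide (grasp across y), z 30 to 54 mm.
- filter_1: Spare bayonet filter, grey and black plastic, all alike, 0.12 kg, upright on the table; three or four are there. Origin: centre of its underside; z up. Spigot 44 mm diameter, z 0 to 22 mm, two lugs at its foot along +x and -x (60 mm over both, 9 wide, 6 high); flange 66 mm diameter, z 22 to 30; on top a grip bar along x, 60 long, 24 wide (grasp across y), z 30 to 54 mm.
- filter_2: Spare bayonet filter, grey and black plastic, all alike, 0.12 kg, upright on the table; three or four are there. Origin: centre of its underside; z up. Spigot 44 mm diameter, z 0 to 22 mm, two lugs at its foot along +x and -x (60 mm over both, 9 wide, 6 high); flange 66 mm diameter, z 22 to 30; on top a grip bar along x, 60 long, 24 wide (grasp across y), z 30 to 54 mm.
- filter_3: Spare bayonet filter, grey and black plastic, all alike, 0.12 kg, upright on the table; three or four are there. Origin: centre of its underside; z up. Spigot 44 mm diameter, z 0 to 22 mm, two lugs at its foot along +x and -x (60 mm over both, 9 wide, 6 high); flange 66 mm diameter, z 22 to 30; on top a grip bar along x, 60 long, 24 wide (grasp across y), z 30 to 54 mm.
- slide (a joint): Shut-off slide on the station: travel in m along the station's y (to the left). 0 = right-hand run end (as found), 0.080 = left-hand service end, hard stops at both. Friction 1.5 N. The lock blocks it every 20 mm unless the tab is held down.
- slide_mid (a point): Middle of the slide's thumb pocket, level with the tops of its end walls, 47 mm above the table. The slide is a dark block 34 (station x) x 86 (station y) mm; two end walls across y face each other 60 mm apart, the lock tab is the floor between them; pocket open above and towards station -x. Push against an end wall to move the slide.
- tab (a joint): Lock tab, m pressed: 0 = up (locked), 0.008 = right down. It frees the slide from 0.007 on and springs up by itself; 2 N to start, 5 N when fully down. If it is let go between two lock positions it stays partly down until the slide is moved on.
- tab_top (a point): Centre of the top face of the lock tab (grey, ribbed, 30 x 56 mm, moves with the slide), 37 mm above the table when up, 29 mm when pressed. Press it with the shut fingertips.
- tape_measure: Bystander: tape measure 63x76x37 mm. Leave alone.
- sticky_pad: Bystander: block of yellow notes 77x77x44 mm. Leave alone.
- stapler: Bystander: desk stapler 34x152x53 mm. Leave alone.

How it is judged (in metres and radians):
On the way, in this order (a step that is already met when the one before it is completed fails the run):
1. the slide stands at the service end with its lock tab up (value of joint slide above 0.0765 m and value of joint tab below 0.003 m), for 0.2 s.
2. every filter is clicked home in a socket while the slide is at the service end (((horizontal distance between filter_0 and socket_0 below 0.005 m and z of filter_0 in the frame of socket_0 between 0.0115 and 0.017 m and angle between the x axis of filter_0 and the x axis of socket_0, either way round below 0.2 rad) or (horizontal distance between filter_0 and socket_1 below 0.005 m and z of filter_0 in the frame of socket_1 between 0.0115 and 0.017 m and angle between the x axis of filter_0 and the x axis of socket_1, either way round below 0.2 rad) or (horizontal distance between filter_0 and socket_2 below 0.005 m and z of filter_0 in the frame of socket_2 between 0.0115 and 0.017 m and angle between the x axis of filter_0 and the x axis of socket_2, either way round below 0.2 rad) or (horizontal distance between filter_0 and socket_3 below 0.005 m and z of filter_0 in the frame of socket_3 between 0.0115 and 0.017 m and angle between the x axis of filter_0 and the x axis of socket_3, either way round below 0.2 rad)) and ((horizontal distance between filter_1 and socket_0 below 0.005 m and z of filter_1 in the frame of socket_0 between 0.0115 and 0.017 m and angle between the x axis of filter_1 and the x axis of socket_0, either way round below 0.2 rad) or (horizontal distance between filter_1 and socket_1 below 0.005 m and z of filter_1 in the frame of socket_1 between 0.0115 and 0.017 m and angle between the x axis of filter_1 and the x axis of socket_1, either way round below 0.2 rad) or (horizontal distance between filter_1 and socket_2 below 0.005 m and z of filter_1 in the frame of socket_2 between 0.0115 and 0.017 m and angle between the x axis of filter_1 and the x axis of socket_2, either way round below 0.2 rad) or (horizontal distance between filter_1 and socket_3 below 0.005 m and z of filter_1 in the frame of socket_3 between 0.0115 and 0.017 m and angle between the x axis of filter_1 and the x axis of socket_3, either way round below 0.2 rad)) and ((horizontal distance between filter_2 and socket_0 below 0.005 m and z of filter_2 in the frame of socket_0 between 0.0115 and 0.017 m and angle between the x axis of filter_2 and the x axis of socket_0, either way round below 0.2 rad) or (horizontal distance between filter_2 and socket_1 below 0.005 m and z of filter_2 in the frame of socket_1 between 0.0115 and 0.017 m and angle between the x axis of filter_2 and the x axis of socket_1, either way round below 0.2 rad) or (horizontal distance between filter_2 and socket_2 below 0.005 m and z of filter_2 in the frame of socket_2 between 0.0115 and 0.017 m and angle between the x axis of filter_2 and the x axis of socket_2, either way round below 0.2 rad) or (horizontal distance between filter_2 and socket_3 below 0.005 m and z of filter_2 in the frame of socket_3 between 0.0115 and 0.017 m and angle between the x axis of filter_2 and the x axis of socket_3, either way round below 0.2 rad)) and ((horizontal distance between filter_3 and socket_0 below 0.005 m and z of filter_3 in the frame of socket_0 between 0.0115 and 0.017 m and angle between the x axis of filter_3 and the x axis of socket_0, either way round below 0.2 rad) or (horizontal distance between filter_3 and socket_1 below 0.005 m and z of filter_3 in the frame of socket_1 between 0.0115 and 0.017 m and angle between the x axis of filter_3 and the x axis of socket_1, either way round below 0.2 rad) or (horizontal distance between filter_3 and socket_2 below 0.005 m and z of filter_3 in the frame of socket_2 between 0.0115 and 0.017 m and angle between the x axis of filter_3 and the x axis of socket_2, either way round below 0.2 rad) or (horizontal distance between filter_3 and socket_3 below 0.005 m and z of filter_3 in the frame of socket_3 between 0.0115 and 0.017 m and angle between the x axis of filter_3 and the x axis of socket_3, either way round below 0.2 rad)) and value of joint slide above 0.0765 m), for 0.3 s.
3. the slide is back at the run end with its lock tab up (value of joint slide below 0.0035 m and value of joint tab below 0.003 m), for 0.2 s.
At the end, for the whole second after the job is handed in: Every filter present is home in a socket (within 5 mm of its axis, underside 11.5 to 17 mm above the socket's foot, bar within 0.2 rad of the home direction, upright within 0.12 rad), at rest; the slide is within 3.5 mm of the run end with its tab up (pressed less than 3 mm) (all of step 3 and ((horizontal distance between filter_0 and socket_0 below 0.005 m and z of filter_0 in the frame of socket_0 between 0.0115 and 0.017 m and angle between the x axis of filter_0 and the x axis of socket_0, either way round below 0.2 rad) or (horizontal distance between filter_0 and socket_1 below 0.005 m and z of filter_0 in the frame of socket_1 between 0.0115 and 0.017 m and angle between the x axis of filter_0 and the x axis of socket_1, either way round below 0.2 rad) or (horizontal distance between filter_0 and socket_2 below 0.005 m and z of filter_0 in the frame of socket_2 between 0.0115 and 0.017 m and angle between the x axis of filter_0 and the x axis of socket_2, either way round below 0.2 rad) or (horizontal distance between filter_0 and socket_3 below 0.005 m and z of filter_0 in the frame of socket_3 between 0.0115 and 0.017 m and angle between the x axis of filter_0 and the x axis of socket_3, either way round below 0.2 rad)) and ((horizontal distance between filter_1 and socket_0 below 0.005 m and z of filter_1 in the frame of socket_0 between 0.0115 and 0.017 m and angle between the x axis of filter_1 and the x axis of socket_0, either way round below 0.2 rad) or (horizontal distance between filter_1 and socket_1 below 0.005 m and z of filter_1 in the frame of socket_1 between 0.0115 and 0.017 m and angle between the x axis of filter_1 and the x axis of socket_1, either way round below 0.2 rad) or (horizontal distance between filter_1 and socket_2 below 0.005 m and z of filter_1 in the frame of socket_2 between 0.0115 and 0.017 m and angle between the x axis of filter_1 and the x axis of socket_2, either way round below 0.2 rad) or (horizontal distance between filter_1 and socket_3 below 0.005 m and z of filter_1 in the frame of socket_3 between 0.0115 and 0.017 m and angle between the x axis of filter_1 and the x axis of socket_3, either way round below 0.2 rad)) and ((horizontal distance between filter_2 and socket_0 below 0.005 m and z of filter_2 in the frame of socket_0 between 0.0115 and 0.017 m and angle between the x axis of filter_2 and the x axis of socket_0, either way round below 0.2 rad) or (horizontal distance between filter_2 and socket_1 below 0.005 m and z of filter_2 in the frame of socket_1 between 0.0115 and 0.017 m and angle between the x axis of filter_2 and the x axis of socket_1, either way round below 0.2 rad) or (horizontal distance between filter_2 and socket_2 below 0.005 m and z of filter_2 in the frame of socket_2 between 0.0115 and 0.017 m and angle between the x axis of filter_2 and the x axis of socket_2, either way round below 0.2 rad) or (horizontal distance between filter_2 and socket_3 below 0.005 m and z of filter_2 in the frame of socket_3 between 0.0115 and 0.017 m and angle between the x axis of filter_2 and the x axis of socket_3, either way round below 0.2 rad)) and ((horizontal distance between filter_3 and socket_0 below 0.005 m and z of filter_3 in the frame of socket_0 between 0.0115 and 0.017 m and angle between the x axis of filter_3 and the x axis of socket_0, either way round below 0.2 rad) or (horizontal distance between filter_3 and socket_1 below 0.005 m and z of filter_3 in the frame of socket_1 between 0.0115 and 0.017 m and angle between the x axis of filter_3 and the x axis of socket_1, either way round below 0.2 rad) or (horizontal distance between filter_3 and socket_2 below 0.005 m and z of filter_3 in the frame of socket_2 between 0.0115 and 0.017 m and angle between the x axis of filter_3 and the x axis of socket_2, either way round below 0.2 rad) or (horizontal distance between filter_3 and socket_3 below 0.005 m and z of filter_3 in the frame of socket_3 between 0.0115 and 0.017 m and angle between the x axis of filter_3 and the x axis of socket_3, either way round below 0.2 rad)) and angle between each of filter_0, filter_1, filter_2, filter_3's own z axis and vertical below 0.12 rad and linear speed of each of filter_0, filter_1, filter_2, filter_3 below 0.02 m/s); the robot touches nothing.
It fails at once if the tape measure is pushed more than 3 cm (distance of tape_measure from where it was at the start of the episode above 0.03 m).
It fails at once if the sticky pad is pushed more than 3 cm (distance of sticky_pad from where it was at the start of the episode above 0.03 m).
It fails at once if the stapler is pushed more than 3 cm (distance of stapler from where it was at the start of the episode above 0.03 m).
Of filter_0, filter_1, filter_2, filter_3 only 3 to 4 are there at a start; the rules pass over those that are not, and their reading is None.
At some moment in a run one of filter_0, filter_1, filter_2, filter_3 may be knocked a few centimetres aside while the robot is not near it.
It also fails if it takes over 200 s, if anything falls off the work surface, if the arm or the gripper's body presses on something with over 40 N, if the wrist force passes 120 N, or if a joint passes its speed limit or range.

## Robot

A 6-joint arm with a two-finger parallel gripper is mounted at the origin on a cart in front of the work surface, level with it; the furniture and walls round the work are solid. World frame = base frame: x ahead of the robot, y to its left, z up, the work surface at z = 0. Lengths are in mm, angles in rad, forces in N, time in s.
With the tool pointing down it reaches from about 350 to 775 mm from the base axis. Payload 7.3 kg.
Tool frame: the origin (TCP) lies midway between the tips of the shut fingers; the grasp point (between the pads) lies 19 mm behind it (grip_depth is the distance from the TCP to the grasp point, in mm); z points along the fingers, y is the direction in which the jaws open and shut (so a half turn about z gives the same grasp; the last joint's range is limited). The gripper opens to 92 mm and grips with 3 to 60 N. Pads are 19 mm wide; open, the fingers measure 130 mm over their backs; the gripper's body (75 mm by 190 mm) begins 47 mm behind the grasp point.
Start: joints at [1.166, 0.342, 1.524, -0, 1.275, -0.146], TCP at [134.344, 507.543, 198.741] pointing down, gripper open.
Joint ranges: [-2.53, 2.53], [-0.77, 2.02], [0.04, 2.7], [-1, 4.14], [0.28, 2.66], [-3.11, 3.11]. Speed limits (rad/s): [2.57, 2.57, 3.14, 3.14, 3.14, 3.14].

## Interface

Orientations are given as [roll, pitch, yaw] about the fixed x, y, z axes, in that order (R = Rz(yaw) Ry(pitch) Rx(roll)).
In Python, from plant import get_obs, capture, close_job, spot_in, silhouettes, mark_of, grip_depth gives the robot as it stands.
- The arm moves only by the tool servo_tool, never from a script. Its arguments are lists of equal length, an entry for each row: "slide": the shift along the tool's x, y, z normalised to -1 to 1, where 1 is 20 cm, a list of three; "rot": the turn, a rotation vector about the tool's x, y, z normalised to -1 to 1, where 1 is pi rad, a list of three; "claw": the finger opening in mm, from 0 to 91.8. A call has 1 to 5 rows; each row is the pose to reach, as a shift and turn from the pose commanded when the call began, along the tool's axes at that moment, turning the shorter way round; what a row does not reach only later rows make up. A row lasts 1/8 s, in which the tool goes at most 62.5 mm and 10.7 degrees, less where a joint would pass 70% of its speed; a pose out of reach is approached as far as the arm can. A call with a number of a shift or a turn outside -1 to 1 is refused whole. A call with a gripper value outside its range is refused whole. The fingers move at their own pace and stop on an object; the grip force is fixed at half the most. Time passes only in rows, so rows that repeat a pose let the fingers close. It gives the time, the measured TCP pose, the force and the opening at its end, in the units of the state.
- get_obs(): the state, without advancing time (a new reading comes with each control period).
- capture(name): name is "scene" or "side" or "wrist"; returns a dict with "frame" (384x512x3 uint8, red, green, blue), "depth" (384x512 float32, mm along the optical axis (not along the pixel's ray), 0 where there is no reading), "vertical_fov" (degrees; the focal length in pixels is half the picture's height over the tangent of half this angle, whatever the lens; pixels are square), "cx", "cy" (the principal point, pixels), "D" ([k1, k2, p1, p2, k3] as OpenCV has them; the pictures are not rectified), "position" and "rotation" of the camera in the world. Camera axes: x right, y down, z forward; pixel columns grow to the right and rows downward; lengths in mm; the calibration is good to about 2 mm. A picture is of the moment at which its call begins.
- close_job(): hands the job in, once; it reports no verdict.
Trained networks look in the newest picture that a camera, given by its name, has taken for a name from the list of things; names that differ only in an ending like _2 or _b are one class to them, and where a whole thing is asked for, a point or a joint stands for the part that bears it (a point fixed in the world has none). Each returns a list of dicts, best first, with "confidence" (0 to 1); they miss things now and then, are a little off and sometimes report something else, mostly with a low value. They report only what shows in the picture. A call takes as long as a camera call.
- spot_in(query, camera): "box" ([left, top, right, bottom] in pixels, round what is visible of it).
- silhouettes(query, camera): "pixels" (384x512 bool, what is visible of it) and "box" ([left, top, right, bottom] in pixels, round what is visible of it).
- mark_of(query, camera): "xy" ([column, row] in pixels: a listed point, or the origin of a listed thing).
The state is a dict: "time": time; "joint_positions": joint angles; "dq": joint speeds; "tau": joint torques, N m; "tool_pos": TCP position; "tcp_rot": TCP orientation; "contact_force": force on the tool from outside, world axes, zero at the start; "moment": the same for the moment, N m; "grip_width": finger opening in mm.
Only numpy, scipy, OpenCV 4.12 (cv2) and the standard library are available. Lean on these libraries where they do the work, as an engineer would, in place of code of your own. Each camera call takes 0.05 s, during which the arm holds its last target. There are 200 camera calls.

## Working session

There is one attempt and no reset: what is moved stays moved. The work goes in short steps, Python scripts to look and compute and a tool call to move; the robot and the scene stay as the last step left them, time stands still between calls to the robot, and variables do not carry over. Pictures are saved under pics/ and viewed, about 12 in all and at most 16, crops included, and the job is handed in when it is done.

Besides the shell and the picture viewer there is one more tool, called after "Request:" by a JSON object that holds its "name" and its "arguments". servo_tool: Moves the arm, as the interface text tells. Scaled input: -1 to 1 covers 20 cm each way for a shift and pi rad each way for a turn. Its arguments: {"type":"object","properties":{"slide":{"type":"array","items":{"type":"array","items":{"type":"number"}}},"rot":{"type":"array","items":{"type":"array","items":{"type":"number"}}},"claw":{"type":"array","items":{"type":"number"}}},"required":["slide","rot","claw"]}

```bash
mkdir -p pics; ls
cat > h.py <<'E'
import numpy as np,cv2
from plant import *
def K(c):
    f=c["frame"].shape[0]/2/np.tan(np.radians(c["vertical_fov"])/2)
    return np.array([[f,0,c["cx"]],[0,f,c["cy"]],[0,0,1.]])
def cloud(c):
    h,w=c["depth"].shape
    u,v=np.meshgrid(np.arange(w),np.arange(h))
    p=cv2.undistortPoints(np.stack([u,v],-1).reshape(-1,1,2).astype(np.float64),K(c),np.array(c["D"])).reshape(h,w,2)
    d=c["depth"][...,None]
    P=np.concatenate([p*d,d],-1)
    R=np.array(c["rotation"]); R=R if R.shape==(3,3) else None
    W=P@R.T+np.array(c["position"]); W[c["depth"]==0]=np.nan
    return W
def ray(c,xy,z):
    "point at height z along pixel ray"
    p=cv2.undistortPoints(np.array([[xy]],float),K(c),np.array(c["D"])).ravel()
    d=np.array(c["rotation"])@np.array([p[0],p[1],1]);o=np.array(c["position"])
    return o+d*(z-o[2])/d[2]
def proj(c,P):
    R=np.array(c["rotation"]);t=-R.T@np.array(c["position"])
    return cv2.projectPoints(np.array(P,float).reshape(-1,1,3),cv2.Rodrigues(R.T)[0],t,K(c),np.array(c["D"]))[0].reshape(-1,2)
def save(c,n): cv2.imwrite("pics/"+n,c["frame"][...,::-1])
E
python3 - <<'E'
from h import *
o=get_obs();print({k:np.round(v,3) for k,v in o.items()}, grip_depth)
for n in ["scene","side","wrist"]:
    c=capture(n);save(c,n+"0.png");print(n,c["position"],np.round(c["rotation"],3).tolist(),c["vertical_fov"],c["D"])
    if n=="wrist":continue
    for q in ["filter_0","station","socket_0","slide_mid","tab_top","tape_measure","sticky_pad","stapler"]:
        for m in mark_of(q,n): print(q,np.round(m["xy"]),round(m["confidence"],2),end=' | ')
        print()
a=cv2.imread("pics/scene0.png");b=cv2.imread("pics/side0.png")
cv2.imwrite("pics/both.png",cv2.resize(np.vstack([a,b]),(450*512*2//(768)+0,600)) if 0 else a)
E
```

```text
pics
{'time': np.float64(0.0), 'joint_positions': array([ 1.166,  0.343,  1.525, -0.   ,  1.275, -0.146]), 'dq': array([-0.002, -0.001,  0.001, -0.   ,  0.002, -0.002]), 'tau': array([ 1.0000e-03, -4.3125e+01, -2.4422e+01,  7.2000e-02,  5.6000e-02,
       -0.0000e+00]), 'tool_pos': array([134.169, 507.107, 198.038]), 'tcp_rot': array([-3.14 , -0.   ,  2.883]), 'contact_force': array([ 1.137, -0.611, -0.256]), 'moment': array([ 0.026, -0.061,  0.   ]), 'grip_width': np.float64(91.871)} 18.8
scene [202.01993292 892.6318049  752.65528142] [-2.177, -0.011, -2.736] 55.12188129794692 [-0.02203873  0.          0.          0.          0.        ]
filter_0 [245. 277.] 0.81 | filter_0 [297. 171.] 0.69 | filter_0 [305. 208.] 0.62 | 
station [245. 214.] 0.77 | station [300. 172.] 0.26 | 
socket_0 [263. 190.] 0.87 | socket_0 [216. 228.] 0.8 | socket_0 [245. 199.] 0.72 | socket_0 [233. 216.] 0.62 | 
slide_mid [265. 200.] 0.85 | 
tab_top [269. 200.] 0.46 | tab_top [198. 198.] 0.33 | 
tape_measure [169. 265.] 0.72 | 
sticky_pad [261. 161.] 0.82 | 
stapler [201. 198.] 0.65 | stapler [230. 212.] 0.24 | 
side [  -6.51041639 -830.52998929  474.07050344] [-1.962, 0.002, -0.663] 51.508070134825545 [-0.08658427  0.          0.          0.          0.        ]
filter_0 [163. 185.] 0.85 | filter_0 [295. 261.] 0.71 | filter_0 [213. 236.] 0.57 | 
station [241. 205.] 0.57 | 
socket_0 [244. 193.] 0.8 | socket_0 [230. 202.] 0.66 | socket_0 [274. 219.] 0.62 | socket_0 [231. 184.] 0.5 | 
slide_mid [231. 199.] 0.75 | 
tab_top [230. 201.] 0.5 | 
tape_measure [214. 170.] 0.58 | 
sticky_pad [352. 242.] 0.73 | 
stapler [292. 190.] 0.62 | stapler [231. 200.] 0.24 | 
wrist [ 69.77710097 524.6401387  385.37799043] [2.889, -0.001, 1.311] 67.67965959566114 [-0.03508431  0.          0.          0.          0.        ]
```

```bash
python3 - <<'E'
s=open('h.py').read()
s=s.replace('def K(c)','''from scipy.spatial.transform import Rotation as Ro
def RR(c): return Ro.from_euler("xyz",c["rotation"]).as_matrix()
def K(c)''').replace('R=np.array(c["rotation"]); R=R if R.shape==(3,3) else None','R=RR(c)').replace('np.array(c["rotation"])@','RR(c)@').replace('R=np.array(c["rotation"]);','R=RR(c);')
open('h.py','w').write(s)
E
python3 - <<'E'
from h import *
for n in ["scene","side"]:
    c=capture(n)
    for q,z in [("filter_0",0),("socket_0",12),("station",0),("slide_mid",47),("tape_measure",0),("sticky_pad",0),("stapler",0)]:
        print(q,[(np.round(ray(c,m["xy"],z)[:2]).tolist(),round(m["confidence"],2)) for m in mark_of(q,n) if m["confidence"]>.3])
a=cv2.imread("pics/scene0.png")[130:330,100:400];b=cv2.imread("pics/side0.png")[140:320,120:420]
cv2.imwrite("pics/both.png",np.vstack([cv2.resize(a,(480,320)),cv2.resize(b,(467,280))[:, :480] if 0 else cv2.resize(b,(480,280))]))
E
```

```text
filter_0 [([482.0, 262.0], 0.78), ([515.0, -303.0], 0.69), ([418.0, -78.0], 0.68), ([689.0, -321.0], 0.65)]
socket_0 [([635.0, 53.0], 0.84), ([611.0, -40.0], 0.64), ([649.0, 140.0], 0.61), ([592.0, -102.0], 0.55)]
station [([598.0, 25.0], 0.78), ([792.0, -15.0], 0.45)]
slide_mid [([541.0, -13.0], 0.7)]
tape_measure [([471.0, 263.0], 0.69)]
sticky_pad [([678.0, -334.0], 0.89)]
stapler [([780.0, 2.0], 0.62)]
filter_0 [([516.0, -302.0], 0.83), ([488.0, 276.0], 0.72), ([432.0, -97.0], 0.71)]
socket_0 [([652.0, 140.0], 0.81), ([638.0, 72.0], 0.72), ([602.0, -131.0], 0.7), ([606.0, -51.0], 0.53)]
station [([595.0, 13.0], 0.66)]
slide_mid []
tape_measure [([685.0, 318.0], 0.82)]
sticky_pad [([669.0, -327.0], 0.9)]
stapler [([768.0, 1.0], 0.69)]
```

View pics/both.png

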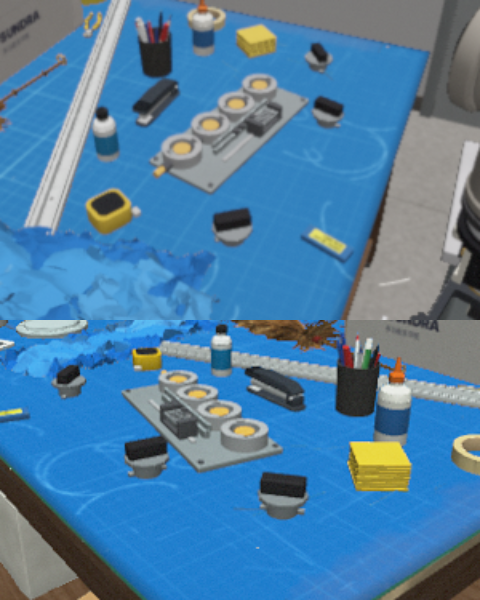

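Request:
{"name": "servo_tool", "arguments": {"slide": [[-1,-0.625,0],[-1,-0.625,0],[-1,-0.625,0],[-1,-0.625,0],[-1,-0.625,0]], "rot": [[0,0,0],[0,0,0],[0,0,0],[0,0,0],[0,0,0]], "claw": [0,0,0,0,0]}}

```text
time: 2.38
tool_pos: [297.6, 333.6, 198.9]
tcp_rot: [3.141, 0.001, 2.878]
contact_force: [-0.3, 0.5, 0.2]
grip_width: 46.6
```

Request:
{"name": "servo_tool", "arguments": {"slide": [[-1,-0.625,0],[-1,-0.625,0],[-1,-0.625,0],[-1,-0.625,0],[-1,-0.625,0]], "rot": [[0,0,0],[0,0,0],[0,0,0],[0,0,0],[0,0,0]], "claw": [0,0,0,0,0]}}

```text
time: 3.0
tool_pos: [458.6, 162.3, 198.4]
tcp_rot: [3.142, 0.0, 2.879]
contact_force: [-0.5, 0.1, -0.6]
grip_width: 1.3
```

Request:
{"name": "servo_tool", "arguments": {"slide": [[-0.85,-0.55,-0.1],[-0.85,-0.55,-0.1],[-0.85,-0.55,-0.1],[-0.85,-0.55,-0.1],[-0.85,-0.55,-0.1]], "rot": [[0,0,0],[0,0,0],[0,0,0],[0,0,0],[0,0,0]], "claw": [0,0,0,0,0]}}

```text
time: 3.62
tool_pos: [592.9, 15.0, 218.2]
tcp_rot: [3.141, -0.001, 2.883]
contact_force: [0.2, 0.0, -1.3]
grip_width: 0.4
```

Run:
```python
from h import *
c=capture("wrist");np.save("w1.npy",c,allow_pickle=True)
img=c["frame"][...,::-1].copy()
print(c["position"],np.round(c["rotation"],3))
for q,z in [("filter_0",0),("socket_0",12),("station",0),("slide_mid",47),("tab_top",37)]:
    for m in mark_of(q,"wrist"):
        print(q,np.round(ray(c,m["xy"],z)[:2],1),round(m["confidence"],2))
        cv2.circle(img,tuple(int(x) for x in m["xy"]),3,(0,0,255),1)
W=cloud(c)
for (u,v) in [(256,192),(200,300),(300,100)]: print(W[v,u])
cv2.imwrite("pics/w1.png",cv2.resize(img,(800,600)))
```

```text
[528.53792218  31.88625231 404.88299108] [ 2.890e+00 -1.000e-03  1.312e+00]
filter_0 [ 513.2 -304.2] 0.88
filter_0 [429.8 -99.4] 0.84
filter_0 [480.4 272.1] 0.69
filter_0 [618.4 -40.8] 0.68
socket_0 [ 594.1 -126.8] 0.86
socket_0 [611.4 -38.1] 0.61
socket_0 [649.  136.6] 0.59
socket_0 [626.6  48.6] 0.59
station [592.1   7.4] 0.66
slide_mid [536.4 -18.7] 0.62
slide_mid [ 667.4 -289.1] 0.39
tab_top [538.  -14.5] 0.71
[621.77793127   2.28759961  30.58365377]
[565.4397708    7.46885835 345.85518357]
[5.20259081e+02 9.08945512e+01 1.93629036e-01]
```

View pics/w1.png

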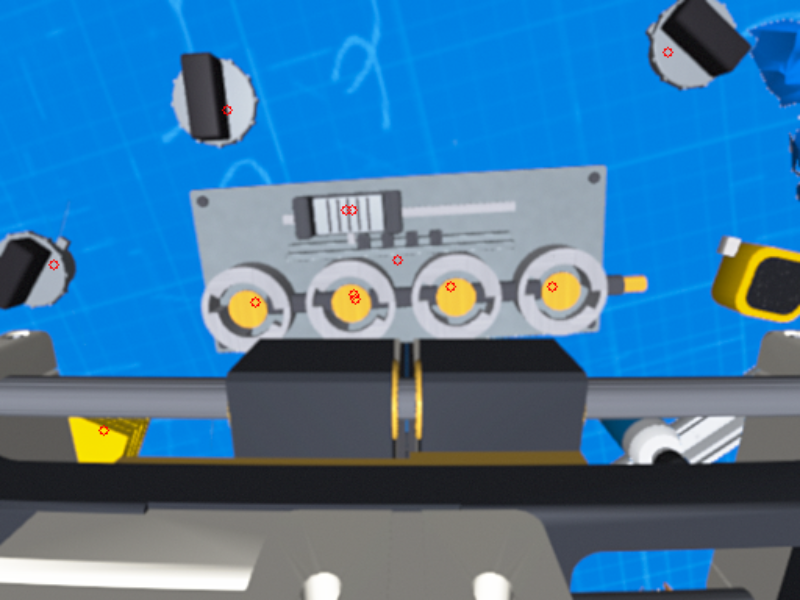

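```bash
cat >> h.py <<'E'
def ransac_circle(P,r,tol=1.5):
    from scipy.optimize import least_squares
    P=P[np.isfinite(P).all(1)]
    f=lambda c:np.hypot(*(P-c).T)-r
    return least_squares(f,P.mean(0),loss="soft_l1",f_scale=1).x
def bar(W,xy,rad=50,zlo=48,zhi=62):
    m=(np.hypot(W[...,0]-xy[0],W[...,1]-xy[1])<rad)&(W[...,2]>zlo)&(W[...,2]<zhi)
    P=W[m][:,:2].astype(np.float32)
    (cx,cy),(a,b),t=cv2.minAreaRect(P)
    if a<b:a,b,t=b,a,t+90
    return np.array([cx,cy]),a,b,(t+90)%180-90,W[m][:,2].mean(),len(P)
E
python3 - <<'E'
from h import *
c=np.load("w1.npy",allow_pickle=True).item();W=cloud(c)
Z=W[...,2]
for xy in [(513,-304),(430,-99),(480,272)]: print("bar",bar(W,np.array(xy)))
m=(Z>8)&(Z<16)&(np.hypot(W[...,0]-592,W[...,1]-7)<220)
P=W[m];r=cv2.minAreaRect(P[:,:2].astype(np.float32));print("plate",r,P[:,2].mean())
S=[(594,-127),(611,-38),(627,49),(649,137)]
for s in S:
    d=np.hypot(W[...,0]-s[0],W[...,1]-s[1]);m=(d<48)&(Z>34)&(Z<42)
    P=W[m]; 
    rr=cv2.minEnclosingCircle(P[:,:2].astype(np.float32));print("sock",rr,P[:,2].mean(),len(P))
    cc=np.array(rr[0])
    D=W[...,:2]-cc;rad=np.hypot(*np.moveaxis(D,-1,0));a=np.degrees(np.arctan2(D[...,1],D[...,0]))
    k=(rad>27)&(rad<31)
    h=[np.nanmean(Z[k&(a>=t)&(a<t+10)]).round(0) if (k&(a>=t)&(a<t+10)).any() else -1 for t in range(-180,180,10)];print([int(x) for x in h])
m=(Z>43)&(Z<52)&(np.hypot(W[...,0]-537,W[...,1]+15)<60)
print("slide",cv2.minAreaRect(W[m][:,:2].astype(np.float32)),W[m].mean(0),m.sum())
# bump crop of station
cr=c["frame"][100:235,120:395,::-1]; cv2.imwrite("pics/w1c.png",cv2.resize(cr,None,fx=2.9,fy=2.9,interpolation=cv2.INTER_CUBIC))
E
```

```text
bar (array([ 512.84381104, -303.09591675]), 60.52527618408203, 24.32893943786621, -50.46884536743164, np.float64(53.44231306404912), 693)
bar (array([428.43249512, -97.59169769]), 60.44758987426758, 24.926401138305664, -13.280494689941406, np.float64(54.02720671652456), 1199)
bar (array([480.92297363, 274.52856445]), 59.83378601074219, 25.303922653198242, 38.05622482299805, np.float64(54.15148201650263), 1269)
plate ((593.7405395507812, 10.319808959960938), (359.6433410644531, 150.12672424316406), 78.56144714355469) 12.695839138877455
sock ((594.5140991210938, -127.2721939086914), 39.03211975097656) 37.49246216144587 1608
[38, 38, 38, 38, 34, 13, 12, 23, 38, 38, 39, 38, 39, 38, 39, 25, 30, 30, 38, 38, 39, 35, 32, -1, 27, 29, 38, 39, 38, 38, 38, 38, 39, 38, 38, 39]
sock ((604.8282470703125, -38.18608856201172), 43.43594741821289) 37.48018246086979 1763
[39, 39, 38, 38, 39, 38, 36, 25, 29, 35, 37, 33, 28, 26, 25, 25, 13, 13, 16, 22, 23, 23, 27, 29, 35, 38, 38, 39, 39, 39, 38, 38, 39, 35, 36, 37]
sock ((622.7546997070312, 49.934104919433594), 44.3125114440918) 37.60600668744263 1958
[34, 39, 39, 39, 39, 39, 39, 23, 30, 36, 39, 35, 26, 24, 22, 18, 13, 12, 13, 25, 24, 26, 29, 29, 308, 61, 38, 38, 61, 301, 38, 39, 38, 37, 36, 36]
sock ((648.104248046875, 136.98947143554688), 38.62084197998047) 37.751168883958755 1802
[39, 39, 39, 39, 38, 24, 28, 33, 38, 38, 39, 39, 38, 39, 38, 39, 33, 29, 26, 27, 28, 25, 26, 13, 12, 20, 39, 39, 39, 39, 39, 39, 39, 39, 39, 39]
slide ((540.6409912109375, -19.526199340820312), (85.06841278076172, 33.63740158081055), 77.95650482177734) [539.63934821 -20.38265991  47.16540574] 560
```

View pics/w1c.png

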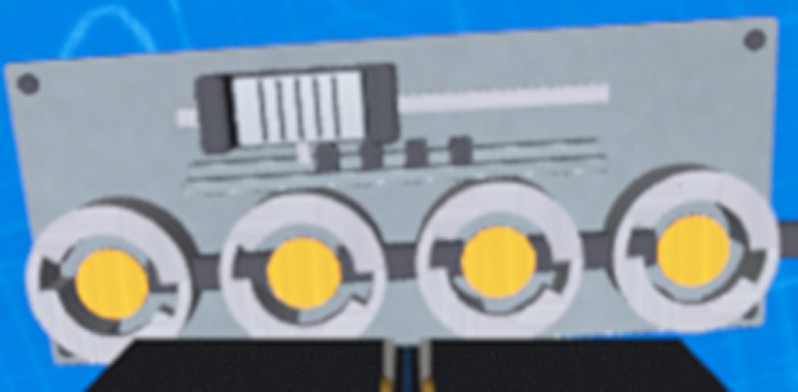

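```bash
cat > m.py <<'E'
import json,sys,numpy as np
# python3 m.py x y z yaw_deg [x y z yaw ...]: world targets -> units for servo call (relative to pose commanded now); state advances to the last one
s=json.load(open("cmd.json"));p=np.array(s["p"]);y=s["yaw"]
a=np.array(sys.argv[1:],float).reshape(-1,4)
ex=np.array([np.cos(y),np.sin(y),0]);ey=np.array([np.sin(y),-np.cos(y),0]);R=np.stack([ex,ey,[0,0,-1]])
for t in a:
    u=np.round(R@(t[:3]-p)/200,4);dy=np.radians(t[3])-y;dy=(dy+np.pi)%(2*np.pi)-np.pi;r=round(-dy/np.pi,4)
    n=int(np.ceil(max(np.linalg.norm(u)*200/62.5,abs(np.degrees(dy))/10.7)))
    print(u.tolist(),[0,0,r],"rows>=",n,"TOO FAR" if abs(u).max()>1 else "")
if "-n" not in sys.argv: json.dump({"p":(p+R.T@u*200).tolist(),"yaw":y-r*np.pi},open("cmd.json","w"))
E
echo '{"p":[593.4,13.9,218.7],"yaw":2.8828}'>cmd.json
python3 -c "
from plant import *
for i in range(2):
  o=get_obs();print(o['tool_pos'],o['tcp_rot'],o['contact_force'],o['time'])"
python3 m.py 539.7 -19.6 60 168.56
```

```text
[592.56169295  15.08690478 219.03418567] [3.14128585e+00 9.03491794e-06 2.88452872e+00] [-0.44969054  0.36217437  0.02667357] 3.925
[592.56169295  15.08690478 219.03418567] [3.14128585e+00 9.03491794e-06 2.88452872e+00] [-0.44969054  0.36217437  0.02667357] 3.925
[0.2167, -0.2306, 0.7935] [0, 0, np.float64(-0.0188)] rows>= 3
```

Request:
{"name": "servo_tool", "arguments": {"slide": [[0.2167,-0.2306,0.7935],[0.2167,-0.2306,0.7935],[0.2167,-0.2306,0.7935],[0.2167,-0.2306,0.7935],[0.2167,-0.2306,0.7935]], "rot": [[0,0,-0.0188],[0,0,-0.0188],[0,0,-0.0188],[0,0,-0.0188],[0,0,-0.0188]], "claw": [0,0,0,0,0]}}

```text
time: 4.55
tool_pos: [541.5, -19.6, 62.0]
tcp_rot: [3.141, 0.004, 2.942]
contact_force: [1.0, 1.0, -0.5]
grip_width: 0.6
```

```bash
python3 - <<'E'
from h import *
o=get_obs();print(o['tool_pos'],o['tcp_rot'],o['contact_force'])
c=capture("wrist");save(c,"w2.png")
for q,z in [("slide_mid",47),("tab_top",37)]:
    for m in mark_of(q,"wrist"): print(q,np.round(ray(c,m["xy"],z)[:2],1),round(m["confidence"],2))
W=cloud(c);Z=W[...,2]
m=(Z>43)&(Z<50)&(np.hypot(W[...,0]-540,W[...,1]+19)<60)
print("slide",cv2.minAreaRect(W[m][:,:2].astype(np.float32)),m.sum())
m=(Z>34)&(Z<40)&(np.hypot(W[...,0]-540,W[...,1]+19)<45)
print("tab",cv2.minAreaRect(W[m][:,:2].astype(np.float32)),m.sum())
E
cat cmd.json
```

```text
[541.4784727  -19.57348445  62.01930957] [3.14126858 0.00370672 2.9422351 ] [ 0.96440702  1.00884026 -0.49571039]
slide_mid [538.1 -18.9] 0.81
slide_mid [535.1 -15.8] 0.65
tab_top [540.  -18.9] 0.69
slide ((534.321044921875, -18.54711151123047), (86.34016418457031, 23.483882904052734), 78.55533599853516) 1090
tab ((536.999755859375, -18.55643081665039), (83.19613647460938, 28.946975708007812), 78.61736297607422) 2441
{"p": [539.7005016701664, -19.592892964391744, 60.0], "yaw": 2.9418619418874883}
```

View pics/w2.png

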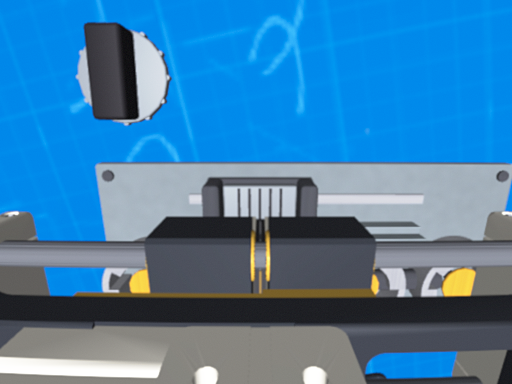

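```bash
python3 m.py 539.0 -19.6 27 168.56
```

```text
[0.0034, -0.0007, 0.165] [0, 0, np.float64(-0.0)] rows>= 1
```

Request:
{"name": "servo_tool", "arguments": {"slide": [[0.0034,-0.0007,0.08],[0.0034,-0.0007,0.165],[0.0034,-0.0007,0.165],[0.0034,-0.0007,0.165],[0.0034,-0.0007,0.165]], "rot": [[0,0,0],[0,0,0],[0,0,0],[0,0,0],[0,0,0]], "claw": [0,0,0,0,0]}}

```text
time: 5.32
tool_pos: [539.6, -19.9, 28.0]
tcp_rot: [3.141, 0.002, 2.942]
contact_force: [-0.5, -0.2, 0.1]
grip_width: 0.4
```

Request:
{"name": "servo_tool", "arguments": {"slide": [[0,0,0.005],[0,0,0.005]], "rot": [[0,0,0],[0,0,0]], "claw": [0,0]}}

```text
time: 5.58
tool_pos: [538.9, -19.8, 26.2]
tcp_rot: [3.141, 0.0, 2.942]
contact_force: [0.8, 0.9, -0.8]
grip_width: 0.4
```

Run:
```python
from h import *
o=get_obs();print(o['tool_pos'],o['tcp_rot'],o['contact_force'],o['moment'])
a=capture("scene");b=capture("side");A=[]
for c in (a,b):
    u=proj(c,[540,-19,40])[0].astype(int);print(u)
    k=c["frame"][u[1]-35:u[1]+35,u[0]-45:u[0]+45,::-1];A.append(cv2.resize(k,(540,420) if 0 else (385,300),interpolation=cv2.INTER_CUBIC))
cv2.imwrite("pics/t1.png",np.hstack(A))
```

```text
[538.87744715 -19.83349298  26.15174458] [3.14149012e+00 1.92253942e-04 2.94182271e+00] [ 0.79120216  0.89325833 -0.76871904] [ 0.0084367  -0.03041029  0.02227176]
[264 201]
[230 200]
```

View pics/t1.png

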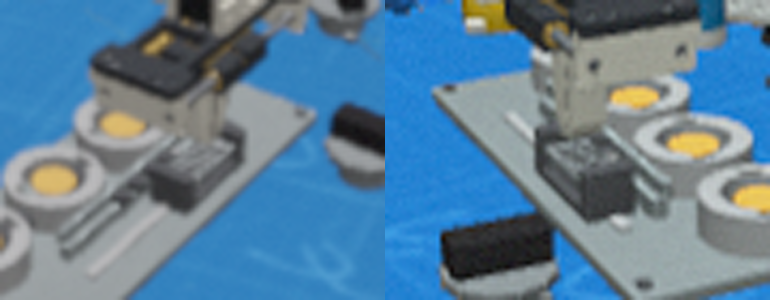

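Run:
```python
from h import *
for n in("scene","side"):
    c=capture(n);W=cloud(c);Z=W[...,2]
    print(n,"tcp px",proj(c,[538.9,-19.8,26.2])[0], "pocket z29,37,47",proj(c,[[540.6,-19.5,29],[540.6,-19.5,37],[540.6,-19.5,47]]).round(1).tolist())
    ex=np.array([.980,-.198]);ey=np.array([.198,.98])
    D=W[...,:2]-[593.7,10.3];X=D@ex;Y=D@ey
    for z0 in range(20,90,6):
        m=(Z>z0)&(Z<z0+6)&(X>-70)&(X<-15)&(Y>-90)&(Y<20)
        if m.sum()>3: print(z0,m.sum(),"X",np.percentile(X[m],[3,50,97]).round(),"Y",np.percentile(Y[m],[3,50,97]).round())
```

```text
scene tcp px [264.99759784 204.53686584] pocket z29,37,47 [[264.5, 203.8], [264.6, 201.8], [264.7, 199.4]]
20 39 X [-67. -58. -19.] Y [-73.  -7.  11.]
26 51 X [-65. -42. -19.] Y [-79. -23.  14.]
32 145 X [-66. -44. -17.] Y [-70. -32.  14.]
38 42 X [-66. -53. -21.] Y [-77.  -3.   4.]
44 26 X [-64. -51. -36.] Y [-81.  -9.   3.]
56 7 X [-61. -60. -51.] Y [-48. -37. -30.]
62 12 X [-61. -59. -46.] Y [-51. -30. -23.]
68 11 X [-61. -60. -49.] Y [-54. -35. -23.]
74 15 X [-61. -60. -48.] Y [-51. -29. -24.]
80 14 X [-61. -59. -51.] Y [-56. -35. -22.]
86 10 X [-61. -59. -51.] Y [-41. -25. -22.]
side tcp px [230.87762503 204.91333971] pocket z29,37,47 [[231.3, 203.8], [231.2, 201.1], [231.1, 197.6]]
20 57 X [-65. -44. -18.] Y [-86. -82.  -6.]
26 62 X [-64. -44. -17.] Y [-86. -67.  -8.]
32 166 X [-63. -44. -17.] Y [-85. -37.  -6.]
38 48 X [-63. -52. -32.] Y [-86. -81.  -3.]
44 28 X [-63. -52. -35.] Y [-83. -77.  -3.]
50 8 X [-58. -55. -41.] Y [-49. -45. -35.]
56 16 X [-59. -55. -38.] Y [-54. -50. -30.]
62 20 X [-59. -57. -41.] Y [-61. -55. -31.]
68 24 X [-59. -53. -39.] Y [-60. -57. -28.]
74 25 X [-60. -56. -40.] Y [-61. -58. -30.]
80 27 X [-59. -57. -40.] Y [-61. -58. -28.]
86 18 X [-60. -58. -41.] Y [-60. -51. -25.]
```

Run:
```python
from h import *
c=np.load("w1.npy",allow_pickle=True).item();W=cloud(c)
print(proj(c,[592.56,15.09,219.03]),proj(c,[592.56,15.09,240]))
for v in range(214,300,6): print(v,[np.round(W[v,u],0).tolist() for u in (200,256,259,300)])
c=capture("wrist");W=cloud(c)
print(proj(c,[538.9,-19.8,26.2]),get_obs()['time'])
for v in range(170,260,5): print(v,[np.round(W[v,u],0).tolist() for u in (256,275)])
save(c,"w3.png")
```

```text
[[259.75012136 216.91252247]] [[259.78313261 228.38089583]]
214 [[637.0, -86.0, 12.0], [658.0, -8.0, 12.0], [659.0, -4.0, 12.0], [665.0, 52.0, 37.0]]
220 [[554.0, 6.0, 321.0], [583.0, 15.0, 250.0], [584.0, 17.0, 250.0], [561.0, 36.0, 322.0]]
226 [[554.0, 7.0, 326.0], [584.0, 15.0, 258.0], [584.0, 17.0, 259.0], [561.0, 35.0, 327.0]]
232 [[554.0, 8.0, 331.0], [583.0, 16.0, 268.0], [584.0, 17.0, 267.0], [561.0, 35.0, 331.0]]
238 [[554.0, 9.0, 335.0], [583.0, 16.0, 275.0], [584.0, 17.0, 274.0], [561.0, 34.0, 335.0]]
244 [[556.0, 8.0, 335.0], [563.0, 22.0, 327.0], [563.0, 23.0, 327.0], [562.0, 34.0, 337.0]]
250 [[557.0, 8.0, 337.0], [564.0, 21.0, 330.0], [564.0, 22.0, 330.0], [564.0, 34.0, 336.0]]
256 [[558.0, 8.0, 338.0], [566.0, 21.0, 329.0], [566.0, 22.0, 330.0], [566.0, 33.0, 336.0]]
262 [[560.0, 7.0, 337.0], [566.0, 21.0, 332.0], [568.0, 21.0, 330.0], [567.0, 33.0, 337.0]]
268 [[562.0, 6.0, 336.0], [590.0, 14.0, 292.0], [590.0, 15.0, 293.0], [569.0, 32.0, 337.0]]
274 [[564.0, 6.0, 335.0], [592.0, 13.0, 293.0], [593.0, 15.0, 292.0], [570.0, 32.0, 338.0]]
280 [[566.0, 5.0, 336.0], [596
[... 548 characters left out ...]
.0, -5.0, 11.0]]
190 [[523.0, -19.0, 13.0], [526.0, -6.0, 12.0]]
195 [[524.0, -19.0, 21.0], [527.0, -7.0, 22.0]]
200 [[524.0, -19.0, 33.0], [528.0, -7.0, 31.0]]
205 [[526.0, -20.0, 38.0], [529.0, -8.0, 37.0]]
210 [[530.0, -20.0, 38.0], [532.0, -8.0, 39.0]]
215 [[533.0, -21.0, 37.0], [535.0, -9.0, 38.0]]
220 [[529.0, -20.0, 58.0], [504.0, -8.0, 130.0]]
225 [[529.0, -20.0, 66.0], [505.0, -8.0, 133.0]]
230 [[529.0, -20.0, 72.0], [505.0, -8.0, 137.0]]
235 [[529.0, -20.0, 79.0], [504.0, -9.0, 141.0]]
240 [[529.0, -20.0, 85.0], [505.0, -9.0, 143.0]]
245 [[509.0, -15.0, 135.0], [505.0, -9.0, 145.0]]
250 [[510.0, -15.0, 137.0], [508.0, -9.0, 143.0]]
255 [[511.0, -15.0, 138.0], [508.0, -10.0, 145.0]]
```

View pics/w3.png

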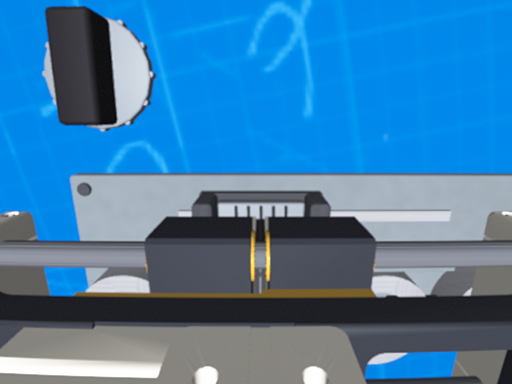

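```bash
python3 m.py 539.0 -19.6 12 168.56;cat cmd.json
```

```text
[0.0, -0.0, 0.075] [0, 0, np.float64(-0.0)] rows>= 1 
{"p": [539.0062432854185, -19.59519409608864, 12.0], "yaw": 2.9418619418874883}
```

Request:
{"name": "servo_tool", "arguments": {"slide": [[0,0,0.03],[0,0,0.05],[0,0,0.07],[0,0,0.07],[0,0,0.07]], "rot": [[0,0,0],[0,0,0],[0,0,0],[0,0,0],[0,0,0]], "claw": [0,0,0,0,0]}}

```text
time: 6.45
tool_pos: [538.9, -19.8, 12.0]
tcp_rot: [3.141, 0.0, 2.942]
contact_force: [-0.7, -0.2, -1.0]
grip_width: 0.4
```

Request:
{"name": "servo_tool", "arguments": {"slide": [[0,0,0.01],[0,0,0.02],[0,0,0.02]], "rot": [[0,0,0],[0,0,0],[0,0,0]], "claw": [0,0,0]}}

```text
time: 6.82
tool_pos: [539.0, -19.9, 8.1]
tcp_rot: [3.142, 0.0, 2.942]
contact_force: [0.8, -0.5, 2.8]
grip_width: 0.6
```

Request:
{"name": "servo_tool", "arguments": {"slide": [[0,0,0.02],[0,0,0.035],[0,0,0.035],[0,0,0.035]], "rot": [[0,0,0],[0,0,0],[0,0,0],[0,0,0]], "claw": [0,0,0,0]}}

```text
time: 7.32
tool_pos: [539.1, -19.9, 1.2]
tcp_rot: [3.141, 0.001, 2.942]
contact_force: [-0.7, 0.4, 4.6]
grip_width: 0.2
```

Request:
{"name": "servo_tool", "arguments": {"slide": [[0,0,0.01],[0,0,0.01],[0,0,0.01]], "rot": [[0,0,0],[0,0,0],[0,0,0]], "claw": [0,0,0]}}

```text
time: 7.7
tool_pos: [539.3, -19.9, 0.9]
tcp_rot: [3.142, 0.002, 2.942]
contact_force: [-4.9, 0.3, 19.8]
grip_width: 0.1
```

Request:
{"name": "servo_tool", "arguments": {"slide": [[0,0.05,-0.003],[0,0.1,-0.003],[0,0.17,-0.003],[0,0.24,-0.003],[0,0.31,-0.003]], "rot": [[0,0,0],[0,0,0],[0,0,0],[0,0,0],[0,0,0]], "claw": [0,0,0,0,0]}}

```text
time: 8.32
tool_pos: [551.5, 41.0, 1.0]
tcp_rot: [-3.141, 0.001, 2.942]
contact_force: [-3.6, -1.4, 15.5]
grip_width: 0.3
```

Request:
{"name": "servo_tool", "arguments": {"slide": [[0,0.04,0],[0,0.08,0],[0,0.11,0],[0,0.13,0],[0,0.13,0]], "rot": [[0,0,0],[0,0,0],[0,0,0],[0,0,0],[0,0,0]], "claw": [0,0,0,0,0]}}

```text
time: 8.95
tool_pos: [557.2, 65.2, 1.0]
tcp_rot: [-3.14, 0.003, 2.942]
contact_force: [-3.1, -5.8, 14.1]
grip_width: 0.6
```

Request:
{"name": "servo_tool", "arguments": {"slide": [[0,0.01,0],[0,0.015,0],[0,0.015,0],[0,0.015,0]], "rot": [[0,0,0],[0,0,0],[0,0,0],[0,0,0]], "claw": [0,0,0,0]}}

```text
time: 9.45
tool_pos: [557.8, 67.6, 1.0]
tcp_rot: [-3.14, 0.003, 2.942]
contact_force: [-2.4, -8.6, 13.3]
grip_width: 0.2
```

Request:
{"name": "servo_tool", "arguments": {"slide": [[0,0.01,0],[0,0.015,0],[0,0.015,0],[0,0.015,0]], "rot": [[0,0,0],[0,0,0],[0,0,0],[0,0,0]], "claw": [0,0,0,0]}}

```text
time: 9.95
tool_pos: [558.5, 70.5, 1.0]
tcp_rot: [-3.14, 0.003, 2.942]
contact_force: [-2.0, -9.0, 12.4]
grip_width: 0.3
```

Request:
{"name": "servo_tool", "arguments": {"slide": [[0,0.01,0],[0,0.015,0],[0,0.015,0],[0,0.015,0]], "rot": [[0,0,0],[0,0,0],[0,0,0],[0,0,0]], "claw": [0,0,0,0]}}

```text
time: 10.45
tool_pos: [558.7, 71.5, 0.9]
tcp_rot: [-3.137, 0.002, 2.942]
contact_force: [-4.1, -17.0, 15.4]
grip_width: 0.4
```

Request:
{"name": "servo_tool", "arguments": {"slide": [[0,-0.005,-0.03],[0,-0.01,-0.08],[0,-0.01,-0.3],[0,-0.01,-0.6],[0,-0.01,-0.9]], "rot": [[0,0,0],[0,0,0],[0,0,0],[0,0,0],[0,0,0]], "claw": [0,0,0,0,0]}}

```text
time: 11.08
tool_pos: [557.1, 73.7, 181.1]
tcp_rot: [3.141, -0.001, 2.942]
contact_force: [1.4, 1.0, -0.5]
grip_width: 0.4
```

Request:
{"name": "servo_tool", "arguments": {"slide": [[0,0,0],[0,0,0]], "rot": [[0,0,0],[0,0,0]], "claw": [0,0]}}

```text
time: 11.32
tool_pos: [557.1, 73.6, 179.1]
tcp_rot: [3.142, -0.001, 2.942]
contact_force: [-0.0, -0.5, -0.5]
grip_width: 0.2
```

Run:
```python
from h import *
o=get_obs();print(o['tool_pos'],o['tcp_rot'],o['contact_force'])
c=capture("wrist");W=cloud(c);Z=W[...,2]
ex=np.array([.980,-.198]);ey=np.array([.198,.98])
D=W[...,:2]-[593.7,10.3];X=D@ex;Y=D@ey
m=(Z>43)&(Z<51)&(X>-75)&(X<-20)&(abs(Y)<120); print("walls",np.percentile(Y[m],[1,10,50,90,99]),m.sum())
m=(Z>25)&(Z<51)&(X>-58)&(X<-35)&(Y>20)&(Y<60); print("tab z",np.percentile(Z[m],[5,25,50,75,95]))
s=capture("scene");W=cloud(s)
for xy in [(513,-304),(428.5,-97.6),(481,274.5)]:
    for w in (cloud(c),W):
        try: print(bar(w,np.array(xy)))
        except Exception as e: print("x")
```

```text
[557.08620909  73.56151649 179.05333345] [ 3.14150976e+00 -1.00287333e-03  2.94219674e+00] [-0.01818241 -0.46230251 -0.51879384]
walls [-2.71512881  0.13521273 69.922693   80.04968688 82.60277234] 653
tab z [36.45640663 37.12917821 37.61943484 38.06681423 38.82355118]
(array([0., 0.]), 0.0, 0.0, 0.0, np.float64(nan), 0)
(array([ 510.15252686, -301.8862915 ]), 59.742679595947266, 24.852561950683594, -49.75441360473633, np.float64(51.68522329575942), 57)
(array([427.81564331, -97.7381897 ]), 60.187538146972656, 25.57059669494629, -13.342720031738281, np.float64(53.83255814057766), 1428)
(array([425.37573242, -97.28541565]), 58.16170883178711, 28.025684356689453, -8.388427734375, np.float64(51.659175691782536), 86)
(array([480.89398193, 274.39074707]), 60.518272399902344, 25.4859619140625, 38.154388427734375, np.float64(54.21348982840721), 1485)
(array([478.95361328, 275.85333252]), 58.717529296875, 25.47306251525879, 38.859825134277344, np.float64(51.94965388837037), 169)h.py:36: RuntimeWarning: Mean of empty slice.
  return np.array([cx,cy]),a,b,(t+90)%180-90,W[m][:,2].mean(),len(P)
  ret = ret.dtype.type(ret / rcount)
```

```bash
echo '{"p":[557.4,73.5,179.3],"yaw":2.9419}'>cmd.json; python3 m.py 428 -97.7 100 166.7
```

```text
[0.4643, -0.9673, 0.3965] [0, 0, np.float64(0.0103)] rows>= 4
```

Request:
{"name": "servo_tool", "arguments": {"slide": [[0.4643,-0.9673,0.3965],[0.4643,-0.9673,0.3965],[0.4643,-0.9673,0.3965],[0.4643,-0.9673,0.3965],[0.4643,-0.9673,0.3965]], "rot": [[0,0,0.0103],[0,0,0.0103],[0,0,0.0103],[0,0,0.0103],[0,0,0.0103]], "claw": [54,54,54,54,54]}}

```text
time: 12.05
tool_pos: [425.4, -98.8, 98.2]
tcp_rot: [3.141, -0.006, 2.906]
contact_force: [0.6, 0.4, -0.1]
grip_width: 45.6
```

Request:
{"name": "servo_tool", "arguments": {"slide": [[0,0,0],[0,0,0]], "rot": [[0,0,0],[0,0,0]], "claw": [54,54]}}

```text
time: 12.3
tool_pos: [429.0, -97.3, 100.3]
tcp_rot: [3.141, 0.0, 2.911]
contact_force: [0.0, 0.0, 0.1]
grip_width: 53.9
```

Run:
```python
from h import *
o=get_obs();print(o['tool_pos'],o['tcp_rot'],o['contact_force'],o['grip_width'])
c=capture("wrist");W=cloud(c)
print(bar(W,np.array([428,-97.7])))
P=W.reshape(-1,3);P=P[np.isfinite(P).all(1)]
a=o['tcp_rot'][2];ex=np.array([np.cos(a),np.sin(a)]);ey=np.array([np.sin(a),-np.cos(a)])
D=P[:,:2]-o['tool_pos'][:2];m=(abs(D@ex)<15)&(abs(D@ey)<60)&(P[:,2]>75)&(P[:,2]<170)
print("finger pts",m.sum(),np.percentile(P[m,2],[0,5,20]) if m.any() else '', (D@ey)[m][P[m,2]<140])
save(c,"w4.png")
```

```text
[428.98224068 -97.25372641 100.30549601] [3.14138785e+00 3.36176060e-04 2.91083121e+00] [0.03353933 0.02183438 0.09961586] 53.94725412089755
(array([427.05914307, -98.84091949]), 59.33073043823242, 23.34220314025879, -12.755592346191406, np.float64(54.23779903037057), 1888)
finger pts 1789 [127.49539264 132.44717984 139.50485843] [-31.03839061 -30.29720704 -29.55913692  29.30642907  29.90276017
  30.47774156 -32.5100691  -32.0702344  -31.60998961 -31.11560229
 -30.54536827 -29.8189792  -29.47979543  29.18636747  29.66638633
  30.09608797  31.02721633  31.40889207  31.97650733  32.61861913
 -33.52166072 -33.00859628 -32.37411466 -31.5658593  -31.46875444
 -30.53142635 -30.33776382 -29.30166671 -29.2893466   29.30740622
  29.45876031  29.88987417  30.52360313  30.96374523  31.71699431
  32.50704702  32.65197703  33.46707357  33.88337467 -35.71466716
 -34.82492795 -34.39695419 -33.67915047 -33.23793143 -32.44901098
 -32.03312404 -31.50165425 -30.74744102 -30.43429201 -29.76221591
 -29.29574878 -29.1906186  -28.90592797 -28.14450465 -27.81110182
 -27.04254247  26.93930224  27.37100003  2
[... 3485 characters left out ...]
185 -26.98311206 -26.9860706
 -27.26613606 -27.10245819  27.12400142  26.83471581  26.77172865
  26.89158813 -27.20022056 -27.3042996  -27.06333755 -26.9699027
  26.80679189  26.80840209  26.75792064  26.84200193 -27.09655625
 -26.98339911 -26.99772471 -27.07550734  26.85648227  26.70062602
  26.90556141  26.74850065 -27.37844362 -27.00501469 -27.0342634
 -26.97831064  26.94787275  26.88694769  26.95233785  26.95056726
 -27.08904074 -27.15223806 -27.04296227 -27.04428383  26.74914047
  26.65971147  26.6425098  -27.14767871 -26.86480963 -26.96211392
 -26.79113994  26.74185079  26.75531358  26.65439972  26.84251733
 -26.90873215 -27.16837756 -27.15601222  26.70213924  26.7348601
  26.83379401]
```

View pics/w4.png

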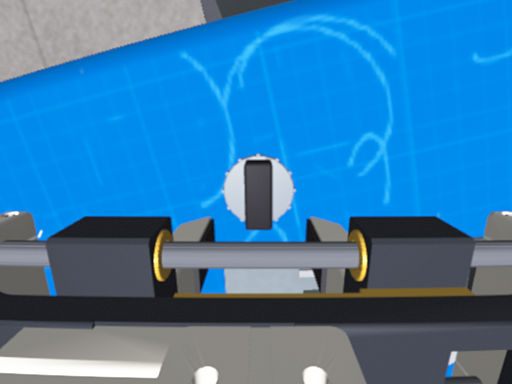

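```bash
python3 m.py 427.1 -98.8 30 167.2 427.1 -98.8 4 167.2
```

```text
[0.0032, -0.0064, 0.35] [0, 0, np.float64(-0.0028)] rows>= 2 
[0.0032, -0.0064, 0.48] [0, 0, np.float64(-0.0028)] rows>= 2
```

Request:
{"name": "servo_tool", "arguments": {"slide": [[0.0032,-0.0064,0.2],[0.0032,-0.0064,0.35],[0.0032,-0.0064,0.43],[0.0032,-0.0064,0.48],[0.0032,-0.0064,0.48]], "rot": [[0,0,-0.0028],[0,0,-0.0028],[0,0,-0.0028],[0,0,-0.0028],[0,0,-0.0028]], "claw": [54,54,54,54,54]}}

```text
time: 12.98
tool_pos: [427.5, -98.6, 4.1]
tcp_rot: [3.141, -0.001, 2.919]
contact_force: [-0.1, -0.3, -0.5]
grip_width: 54.0
```

Request:
{"name": "servo_tool", "arguments": {"slide": [[0,0,0],[0,0,0],[0,0,0],[0,0,0],[0,0,0]], "rot": [[0,0,0],[0,0,0],[0,0,0],[0,0,0],[0,0,0]], "claw": [54,0,0,0,0]}}

```text
time: 13.6
tool_pos: [427.4, -99.0, 4.4]
tcp_rot: [3.142, 0.0, 2.918]
contact_force: [0.4, 0.5, 0.8]
grip_width: 24.1
```

```bash
python3 m.py  427.1 -98.8 84 167.2; python3 m.py 520 -70 84 205;  python3 m.py 612.3 -39.4 64 243.56
```

```text
[-0.0, -0.0, -0.4] [0, 0, np.float64(0.0)] rows>= 2 
[-0.4211, 0.2432, 0.0] [0, 0, np.float64(-0.21)] rows>= 4 
[-0.483, -0.0564, 0.1] [0, 0, np.float64(-0.2142)] rows>= 4
```

Request:
{"name": "servo_tool", "arguments": {"slide": [[0,0,-0.2],[0,0,-0.4],[0,0,-0.4]], "rot": [[0,0,0],[0,0,0],[0,0,0]], "claw": [0,0,0]}}

```text
time: 13.98
tool_pos: [429.1, -99.7, 86.6]
tcp_rot: [-3.141, 0.006, 2.918]
contact_force: [-0.3, 0.1, -0.9]
grip_width: 23.8
```

Request:
{"name": "servo_tool", "arguments": {"slide": [[-0.1,0.06,0],[-0.2,0.12,0],[-0.3,0.18,0],[-0.4211,0.2432,0],[-0.4211,0.2432,0]], "rot": [[0,0,-0.05],[0,0,-0.1],[0,0,-0.155],[0,0,-0.21],[0,0,-0.21]], "claw": [0,0,0,0,0]}}

```text
time: 14.6
tool_pos: [520.7, -69.7, 82.8]
tcp_rot: [3.141, -0.001, -2.704]
contact_force: [-0.5, 0.3, -1.3]
grip_width: 23.3
```

Request:
{"name": "servo_tool", "arguments": {"slide": [[-0.12,-0.014,0],[-0.24,-0.028,0],[-0.36,-0.04,0],[-0.483,-0.0564,0.05],[-0.483,-0.0564,0.1]], "rot": [[0,0,-0.05],[0,0,-0.1],[0,0,-0.155],[0,0,-0.2142],[0,0,-0.2142]], "claw": [0,0,0,0,0]}}

```text
time: 15.22
tool_pos: [612.2, -39.4, 62.7]
tcp_rot: [3.14, -0.0, -2.034]
contact_force: [-0.4, -0.0, -1.4]
grip_width: 24.0
```

Request:
{"name": "servo_tool", "arguments": {"slide": [[0,0,0],[0,0,0],[0,0,0]], "rot": [[0,0,0],[0,0,0],[0,0,0]], "claw": [0,0,0]}}

```text
time: 15.6
tool_pos: [612.4, -39.9, 64.9]
tcp_rot: [-3.141, 0.0, -2.034]
contact_force: [-0.2, -0.0, -1.1]
grip_width: 24.0
```

```bash
python3 m.py 612.3 -39.4 39.5 243.56
```

```text
[0.0, -0.0, 0.1225] [0, 0, np.float64(0.0)] rows>= 1
```

Request:
{"name": "servo_tool", "arguments": {"slide": [[0,0,0.06],[0,0,0.1],[0,0,0.115],[0,0,0.1225],[0,0,0.1225]], "rot": [[0,0,0],[0,0,0],[0,0,0],[0,0,0],[0,0,0]], "claw": [0,0,0,0,0]}}

```text
time: 16.23
tool_pos: [612.7, -39.6, 39.8]
tcp_rot: [-3.142, 0.0, -2.032]
contact_force: [-0.5, 0.4, -1.0]
grip_width: 24.0
```

Request:
{"name": "servo_tool", "arguments": {"slide": [[0,0,0.02],[0,0,0.04],[0,0,0.04]], "rot": [[0,0,0],[0,0,0],[0,0,0]], "claw": [0,0,0]}}

```text
time: 16.6
tool_pos: [613.1, -39.7, 32.2]
tcp_rot: [-3.14, 0.0, -2.032]
contact_force: [0.4, 0.4, 4.1]
grip_width: 24.1
```

Request:
{"name": "servo_tool", "arguments": {"slide": [[0,0,0.02],[0,0,0.04],[0,0,0.041],[0,0,0.041]], "rot": [[0,0,0],[0,0,0],[0,0,0],[0,0,0]], "claw": [0,0,0,0]}}

```text
time: 17.1
tool_pos: [613.2, -39.7, 24.6]
tcp_rot: [-3.14, 0.001, -2.032]
contact_force: [-1.0, 0.6, 7.6]
grip_width: 23.6
```

Request:
{"name": "servo_tool", "arguments": {"slide": [[0,0,0.004],[0,0,0.004],[0,0,0.004],[0,0,0.004],[0,0,0.004]], "rot": [[0,0,0],[0,0,0.05],[0,0,0.1],[0,0,0.15],[0,0,0.2]], "claw": [0,0,0,0,0]}}

```text
time: 17.73
tool_pos: [613.5, -39.9, 24.0]
tcp_rot: [-3.14, 0.002, -2.666]
contact_force: [-0.6, -0.2, 7.4]
grip_width: 24.0
```

Request:
{"name": "servo_tool", "arguments": {"slide": [[0,0,0],[0,0,0],[0,0,0],[0,0,0],[0,0,0]], "rot": [[0,0,0.05],[0,0,0.1],[0,0,0.15],[0,0,0.2],[0,0,0.22]], "claw": [0,0,0,0,0]}}

```text
time: 18.35
tool_pos: [613.5, -39.9, 24.0]
tcp_rot: [-3.141, 0.003, 2.929]
contact_force: [-0.7, -1.1, 6.8]
grip_width: 23.9
```

Request:
{"name": "servo_tool", "arguments": {"slide": [[0,0,0],[0,0,0]], "rot": [[0,0,0],[0,0,0]], "claw": [0,0]}}

```text
time: 18.6
tool_pos: [613.5, -39.9, 24.0]
tcp_rot: [-3.142, 0.003, 2.931]
contact_force: [0.4, -0.4, 7.1]
grip_width: 23.5
```

Request:
{"name": "servo_tool", "arguments": {"slide": [[0,0,-0.015],[0,0,-0.03],[0,0,-0.033],[0,0,-0.033]], "rot": [[0,0,0],[0,0,0],[0,0,0],[0,0,0]], "claw": [0,0,0,0]}}

```text
time: 19.1
tool_pos: [613.4, -39.8, 30.1]
tcp_rot: [3.142, 0.002, 2.932]
contact_force: [1.5, -0.5, 5.1]
grip_width: 23.7
```

Request:
{"name": "servo_tool", "arguments": {"slide": [[0,0,0],[0,0,0],[0,0,0],[0,0,0]], "rot": [[0,0,0],[0,0,0],[0,0,0],[0,0,0]], "claw": [50,50,50,50]}}

```text
time: 19.6
tool_pos: [612.4, -39.5, 29.1]
tcp_rot: [3.141, -0.001, 2.931]
contact_force: [0.2, -0.5, 0.5]
grip_width: 49.5
```

Request:
{"name": "servo_tool", "arguments": {"slide": [[0,0,-0.2],[0,0,-0.4],[0,0,-0.6],[0,0,-0.7],[0,0,-0.7]], "rot": [[0,0,0],[0,0,0],[0,0,0],[0,0,0],[0,0,0]], "claw": [50,50,50,50,50]}}

```text
time: 20.23
tool_pos: [613.5, -39.7, 171.0]
tcp_rot: [3.141, 0.004, 2.932]
contact_force: [-1.2, -0.4, -0.7]
grip_width: 50.0
```

```bash
cat > chk.py <<'E'
from h import *
import sys
o=get_obs();print("tcp",np.round(o['tool_pos'],1),np.round(o['tcp_rot'],3),np.round(o['contact_force'],1))
c=capture("wrist");W=cloud(c);np.save("wl.npy",c,allow_pickle=True)
S={0:(648,137.1),1:(630.1,48.9),2:(612.3,-39.4),3:(594.5,-127.6)}
Z=W[...,2]
for i,s in S.items():
    m=(np.hypot(W[...,0]-s[0],W[...,1]-s[1])<34)&(Z>60)&(Z<100)
    if m.sum()>100:
        r=bar(W,s,34,66,100); m=m&(Z>66); print("socket",i,"offs",np.round(r[0]-s,1),"size",round(r[1]),round(r[2]),"ang",round(r[3],1),"top z (home 80)",np.round(np.percentile(Z[m],[10,50,90]),1),r[5])
for xy in [(513,-303),(481,274.4)]:
    try:
        r=bar(W,np.array(xy),80)
        if r[5]>100: print("free",np.round(r[0],1),np.round(r[1:],1))
    except Exception: pass
E
python3 chk.py
```

```text
tcp [613.5 -39.7 171. ] [3.141 0.004 2.932] [-1.2 -0.4 -0.7]
socket 2 offs [ 0.7 -0.4] size 59 24 ang -12.1 top z (home 80) [78.8 80.3 81.3] 1412
free [ 512.7 -303.2] [ 59.8  25.3 -51.1  53.3 834. ]h.py:36: RuntimeWarning: Mean of empty slice.
  return np.array([cx,cy]),a,b,(t+90)%180-90,W[m][:,2].mean(),len(P)
  ret = ret.dtype.type(ret / rcount)
```

```bash
python3 -c "
import json,math;json.dump({'p':[612.3,-39.4,169.1],'yaw':math.radians(167.96)},open('cmd.json','w'))"; python3 m.py 562 -170 140 150; python3 m.py 512.8 -303.2 100 129.2
```

```text
[0.1098, -0.6911, 0.1455] [0, 0, np.float64(0.0998)] rows>= 3 
[-0.12, -0.6997, 0.2] [0, 0, np.float64(0.1155)] rows>= 3
```

Request:
{"name": "servo_tool", "arguments": {"slide": [[0.1098,-0.6911,0.1455],[0.1098,-0.6911,0.1455],[0.1098,-0.6911,0.1455]], "rot": [[0,0,0.0998],[0,0,0.0998],[0,0,0.0998]], "claw": [54,54,54]}}

```text
time: 20.65
tool_pos: [559.7, -172.5, 137.6]
tcp_rot: [-3.141, -0.005, 2.614]
contact_force: [-0.9, 0.4, 0.1]
grip_width: 54.1
```

Request:
{"name": "servo_tool", "arguments": {"slide": [[-0.12,-0.6997,0.2],[-0.12,-0.6997,0.2],[-0.12,-0.6997,0.2],[-0.12,-0.6997,0.2],[-0.12,-0.6997,0.2]], "rot": [[0,0,0.1155],[0,0,0.1155],[0,0,0.1155],[0,0,0.1155],[0,0,0.1155]], "claw": [54,54,54,54,54]}}

```text
time: 21.28
tool_pos: [513.9, -301.8, 100.4]
tcp_rot: [3.141, -0.0, 2.258]
contact_force: [0.6, 0.6, -0.4]
grip_width: 53.7
```

Request:
{"name": "servo_tool", "arguments": {"slide": [[0,0,0],[0,0,0]], "rot": [[0,0,0],[0,0,0]], "claw": [54,54]}}

```text
time: 21.52
tool_pos: [513.8, -302.4, 100.7]
tcp_rot: [3.141, 0.001, 2.257]
contact_force: [-0.2, 1.2, 0.8]
grip_width: 54.0
```

```bash
python3 chk.py 2>/dev/null
```

```text
tcp [ 513.8 -302.4  100.7] [3.141e+00 1.000e-03 2.257e+00] [-0.2  1.2  0.8]
free [ 511.8 -304.5] [  59.9   24.   -52.3   54.2 1887. ]
```

```bash
python3 m.py 511.8 -304.3 4 127.8
```

```text
[-0.0012, -0.0074, 0.48] [0, 0, np.float64(0.0078)] rows>= 2
```

Request:
{"name": "servo_tool", "arguments": {"slide": [[-0.0012,-0.0074,0.2],[-0.0012,-0.0074,0.35],[-0.0012,-0.0074,0.43],[-0.0012,-0.0074,0.48],[-0.0012,-0.0074,0.48]], "rot": [[0,0,0.0078],[0,0,0.0078],[0,0,0.0078],[0,0,0.0078],[0,0,0.0078]], "claw": [54,54,54,54,54]}}

```text
time: 22.2
tool_pos: [512.2, -304.5, 4.3]
tcp_rot: [3.142, -0.0, 2.231]
contact_force: [0.5, -0.1, -0.0]
grip_width: 54.1
```

Request:
{"name": "servo_tool", "arguments": {"slide": [[0,0,0],[0,0,0],[0,0,0],[0,0,0],[0,0,0]], "rot": [[0,0,0],[0,0,0],[0,0,0],[0,0,0],[0,0,0]], "claw": [54,0,0,0,0]}}

```text
time: 22.82
tool_pos: [512.1, -304.6, 4.4]
tcp_rot: [3.142, 0.0, 2.231]
contact_force: [0.3, -0.9, -0.0]
grip_width: 24.0
```

```bash
python3 m.py 511.8 -304.3 84 127.8; python3 m.py 530 -260 84 170;  python3 m.py 570 -180 84 212; python3 m.py 594.5 -127.6 64 243.56
```

```text
[0.0, 0.0, -0.4] [0, 0, np.float64(0.0)] rows>= 2 
[0.1193, 0.2077, 0.0] [0, 0, np.float64(-0.2344)] rows>= 4 
[-0.1275, 0.4286, 0.0] [0, 0, np.float64(-0.2334)] rows>= 4 
[-0.2427, 0.1573, 0.1] [0, 0, np.float64(-0.1753)] rows>= 3
```

Request:
{"name": "servo_tool", "arguments": {"slide": [[0,0,-0.2],[0,0,-0.4],[0,0,-0.4]], "rot": [[0,0,0],[0,0,0],[0,0,0]], "claw": [0,0,0]}}

```text
time: 23.2
tool_pos: [513.8, -305.8, 87.5]
tcp_rot: [3.14, 0.006, 2.231]
contact_force: [0.3, -0.6, -1.3]
grip_width: 23.6
```

Request:
{"name": "servo_tool", "arguments": {"slide": [[0.03,0.05,0],[0.06,0.1,0],[0.09,0.15,0],[0.1193,0.2077,0],[0.1193,0.2077,0]], "rot": [[0,0,-0.058],[0,0,-0.115],[0,0,-0.173],[0,0,-0.2344],[0,0,-0.2344]], "claw": [0,0,0,0,0]}}

```text
time: 23.82
tool_pos: [529.9, -259.1, 83.0]
tcp_rot: [3.141, -0.002, 2.967]
contact_force: [0.0, -0.4, -1.4]
grip_width: 23.7
```

Request:
{"name": "servo_tool", "arguments": {"slide": [[-0.03,0.1,0],[-0.06,0.2,0],[-0.09,0.3,0],[-0.1275,0.4286,0],[-0.1275,0.4286,0]], "rot": [[0,0,-0.058],[0,0,-0.115],[0,0,-0.173],[0,0,-0.2334],[0,0,-0.2334]], "claw": [0,0,0,0,0]}}

```text
time: 24.45
tool_pos: [570.3, -179.2, 83.5]
tcp_rot: [3.14, -0.001, -2.584]
contact_force: [-0.5, -1.1, -1.5]
grip_width: 23.3
```

Request:
{"name": "servo_tool", "arguments": {"slide": [[-0.08,0.05,0],[-0.16,0.1,0],[-0.2427,0.1573,0],[-0.2427,0.1573,0.1],[-0.2427,0.1573,0.1]], "rot": [[0,0,-0.058],[0,0,-0.116],[0,0,-0.1753],[0,0,-0.1753],[0,0,-0.1753]], "claw": [0,0,0,0,0]}}

```text
time: 25.08
tool_pos: [593.1, -128.3, 62.5]
tcp_rot: [3.137, -0.001, -2.037]
contact_force: [-0.0, 0.1, -1.6]
grip_width: 24.0
```

Request:
{"name": "servo_tool", "arguments": {"slide": [[0,0,0],[0,0,0]], "rot": [[0,0,0],[0,0,0]], "claw": [0,0]}}

```text
time: 25.32
tool_pos: [595.1, -128.5, 65.0]
tcp_rot: [-3.14, 0.0, -2.034]
contact_force: [-0.9, -0.4, -0.6]
grip_width: 23.6
```

Request:
{"name": "servo_tool", "arguments": {"slide": [[0,0,0.06],[0,0,0.1],[0,0,0.115],[0,0,0.1225],[0,0,0.1225]], "rot": [[0,0,0],[0,0,0],[0,0,0],[0,0,0],[0,0,0]], "claw": [0,0,0,0,0]}}

```text
time: 25.95
tool_pos: [594.9, -127.8, 39.8]
tcp_rot: [-3.141, 0.0, -2.032]
contact_force: [-0.3, 1.2, -1.6]
grip_width: 23.7
```

Request:
{"name": "servo_tool", "arguments": {"slide": [[0,0,0.02],[0,0,0.04],[0,0,0.04]], "rot": [[0,0,0],[0,0,0],[0,0,0]], "claw": [0,0,0]}}

```text
time: 26.32
tool_pos: [595.3, -128.0, 32.1]
tcp_rot: [-3.14, 0.0, -2.032]
contact_force: [1.5, 0.1, 3.9]
grip_width: 24.2
```

Same signature as before; press, turn, release.

Request:
{"name": "servo_tool", "arguments": {"slide": [[0,0,0.02],[0,0,0.04],[0,0,0.045],[0,0,0.045]], "rot": [[0,0,0],[0,0,0],[0,0,0],[0,0,0]], "claw": [0,0,0,0]}}

```text
time: 26.82
tool_pos: [595.3, -128.0, 23.6]
tcp_rot: [-3.14, 0.0, -2.032]
contact_force: [-0.9, 0.1, 7.4]
grip_width: 23.8
```

Request:
{"name": "servo_tool", "arguments": {"slide": [[0,0,0],[0,0,0],[0,0,0],[0,0,0],[0,0,0]], "rot": [[0,0,0],[0,0,0.05],[0,0,0.1],[0,0,0.15],[0,0,0.2]], "claw": [0,0,0,0,0]}}

```text
time: 27.45
tool_pos: [595.5, -128.2, 23.8]
tcp_rot: [-3.14, 0.001, -2.666]
contact_force: [-0.7, -0.4, 6.2]
grip_width: 23.8
```

Request:
{"name": "servo_tool", "arguments": {"slide": [[0,0,0],[0,0,0],[0,0,0],[0,0,0],[0,0,0]], "rot": [[0,0,0.05],[0,0,0.1],[0,0,0.15],[0,0,0.2],[0,0,0.22]], "claw": [0,0,0,0,0]}}

```text
time: 28.08
tool_pos: [595.5, -128.2, 23.8]
tcp_rot: [-3.141, 0.002, 2.928]
contact_force: [-0.8, -0.4, 7.6]
grip_width: 23.6
```

Request:
{"name": "servo_tool", "arguments": {"slide": [[0,0,0],[0,0,0]], "rot": [[0,0,0],[0,0,0]], "claw": [0,0]}}

```text
time: 28.32
tool_pos: [595.5, -128.2, 23.8]
tcp_rot: [-3.141, 0.002, 2.931]
contact_force: [-1.1, -0.9, 7.9]
grip_width: 23.5
```

Request:
{"name": "servo_tool", "arguments": {"slide": [[0,0,-0.015],[0,0,-0.03],[0,0,-0.034],[0,0,-0.034]], "rot": [[0,0,0],[0,0,0],[0,0,0],[0,0,0]], "claw": [0,0,0,0]}}

```text
time: 28.82
tool_pos: [595.4, -128.1, 30.1]
tcp_rot: [-3.141, 0.002, 2.931]
contact_force: [1.5, -1.0, 4.9]
grip_width: 23.7
```

Request:
{"name": "servo_tool", "arguments": {"slide": [[0,0,0],[0,0,0],[0,0,0],[0,0,0]], "rot": [[0,0,0],[0,0,0],[0,0,0],[0,0,0]], "claw": [50,50,50,50]}}

```text
time: 29.32
tool_pos: [594.6, -127.7, 29.3]
tcp_rot: [3.141, -0.001, 2.932]
contact_force: [0.0, -0.5, 0.0]
grip_width: 50.0
```

Request:
{"name": "servo_tool", "arguments": {"slide": [[0,0,-0.2],[0,0,-0.4],[0,0,-0.6],[0,0,-0.7],[0,0,-0.7]], "rot": [[0,0,0],[0,0,0],[0,0,0],[0,0,0],[0,0,0]], "claw": [50,50,50,50,50]}}

```text
time: 29.95
tool_pos: [595.6, -128.1, 171.2]
tcp_rot: [-3.141, 0.004, 2.932]
contact_force: [0.2, 0.6, -0.2]
grip_width: 50.0
```

```bash
python3 chk.py 2>/dev/null;python3 -c "
import json,math;json.dump({'p':[594.5,-127.6,169.0],'yaw':math.radians(167.96)},open('cmd.json','w'))"; python3 m.py 570 40 160 192; python3 m.py 520 180 130 218;python3 m.py 480.9 274 100 218.1
```

```text
tcp [ 595.6 -128.1  171.2] [-3.141  0.004  2.932] [ 0.2  0.6 -0.2]
socket 2 offs [ 1.1 -0.8] size 59 25 ang -12.3 top z (home 80) [74.6 80.4 81.4] 1555
socket 3 offs [ 0.7 -0.5] size 59 24 ang -12.4 top z (home 80) [78.9 80.4 81.3] 1418
[0.2946, 0.794, 0.045] [0, 0, np.float64(-0.1336)] rows>= 3 
[0.0989, 0.7367, 0.15] [0, 0, np.float64(-0.1444)] rows>= 3 
[-0.1353, 0.4907, 0.15] [0, 0, np.float64(-0.0006)] rows>= 2
```

Request:
{"name": "servo_tool", "arguments": {"slide": [[0.2946,0.794,0.045],[0.2946,0.794,0.045],[0.2946,0.794,0.045],[0.2946,0.794,0.045]], "rot": [[0,0,-0.1336],[0,0,-0.1336],[0,0,-0.1336],[0,0,-0.1336]], "claw": [54,54,54,54]}}

```text
time: 30.5
tool_pos: [568.6, 42.8, 158.8]
tcp_rot: [3.14, -0.003, -2.927]
contact_force: [1.0, -0.5, -0.6]
grip_width: 53.9
```

Request:
{"name": "servo_tool", "arguments": {"slide": [[0.0989,0.7367,0.15],[0.0989,0.7367,0.15],[0.0989,0.7367,0.15],[0.0989,0.7367,0.15]], "rot": [[0,0,-0.1444],[0,0,-0.1444],[0,0,-0.1444],[0,0,-0.1444]], "claw": [54,54,54,54]}}

```text
time: 31.0
tool_pos: [519.2, 180.3, 129.2]
tcp_rot: [3.14, -0.003, -2.477]
contact_force: [0.3, 0.3, 0.5]
grip_width: 54.1
```

Request:
{"name": "servo_tool", "arguments": {"slide": [[-0.1353,0.4907,0.15],[-0.1353,0.4907,0.15],[-0.1353,0.4907,0.15],[-0.1353,0.4907,0.15]], "rot": [[0,0,-0.0006],[0,0,-0.0006],[0,0,-0.0006],[0,0,-0.0006]], "claw": [54,54,54,54]}}

```text
time: 31.5
tool_pos: [482.3, 272.3, 100.6]
tcp_rot: [-3.141, -0.0, -2.478]
contact_force: [0.1, 0.5, -1.0]
grip_width: 53.9
```

```bash
python3 chk.py 2>/dev/null
```

```text
tcp [482.3 272.3 100.6] [-3.141 -0.    -2.478] [ 0.1  0.5 -1. ]
free [480.4 274.3] [  59.5   23.8   38.6   54.2 1900. ]
```

```bash
python3 m.py 480.3 274.3 4 218.6
```

```text
[0.0014, 0.0031, 0.48] [0, 0, np.float64(-0.0027)] rows>= 2
```

Request:
{"name": "servo_tool", "arguments": {"slide": [[0.0014,0.0031,0.2],[0.0014,0.0031,0.35],[0.0014,0.0031,0.43],[0.0014,0.0031,0.48],[0.0014,0.0031,0.48]], "rot": [[0,0,-0.0027],[0,0,-0.0027],[0,0,-0.0027],[0,0,-0.0027],[0,0,-0.0027]], "claw": [54,54,54,54,54]}}

```text
time: 32.17
tool_pos: [480.9, 273.8, 4.7]
tcp_rot: [-3.142, 0.0, -2.469]
contact_force: [0.5, 1.1, -0.0]
grip_width: 53.8
```

Request:
{"name": "servo_tool", "arguments": {"slide": [[0,0,0],[0,0,0],[0,0,0],[0,0,0],[0,0,0]], "rot": [[0,0,0],[0,0,0],[0,0,0],[0,0,0],[0,0,0]], "claw": [54,0,0,0,0]}}

```text
time: 32.8
tool_pos: [480.6, 274.2, 4.8]
tcp_rot: [3.142, 0.0, -2.468]
contact_force: [-0.3, -0.0, 1.3]
grip_width: 23.6
```

```bash
python3 m.py 480.3 274.3 84 218.6; python3 m.py 560 205 84 230;  python3 m.py 648 137.1 64 243.56
```

```text
[0.0, -0.0, -0.4] [0, 0, np.float64(-0.0)] rows>= 2 
[-0.0953, -0.5194, 0.0] [0, 0, np.float64(-0.0634)] rows>= 2 
[-0.0227, -0.5553, 0.1] [0, 0, np.float64(-0.0753)] rows>= 2
```

Request:
{"name": "servo_tool", "arguments": {"slide": [[0,0,-0.2],[0,0,-0.4],[0,0,-0.4]], "rot": [[0,0,0],[0,0,0],[0,0,0]], "claw": [0,0,0]}}

```text
time: 33.17
tool_pos: [482.5, 274.9, 87.5]
tcp_rot: [-3.14, 0.006, -2.468]
contact_force: [-1.0, 0.7, -1.8]
grip_width: 23.5
```

Request:
{"name": "servo_tool", "arguments": {"slide": [[-0.03,-0.17,0],[-0.06,-0.34,0],[-0.0953,-0.5194,0],[-0.0953,-0.5194,0]], "rot": [[0,0,-0.02],[0,0,-0.04],[0,0,-0.0634],[0,0,-0.0634]], "claw": [0,0,0,0]}}

```text
time: 33.67
tool_pos: [561.2, 202.8, 82.9]
tcp_rot: [3.141, -0.001, -2.271]
contact_force: [0.0, 0.2, -1.2]
grip_width: 24.1
```

Request:
{"name": "servo_tool", "arguments": {"slide": [[-0.007,-0.18,0],[-0.014,-0.36,0],[-0.0227,-0.5553,0],[-0.0227,-0.5553,0.1],[-0.0227,-0.5553,0.1]], "rot": [[0,0,-0.025],[0,0,-0.05],[0,0,-0.0753],[0,0,-0.0753],[0,0,-0.0753]], "claw": [0,0,0,0,0]}}

```text
time: 34.3
tool_pos: [645.8, 137.1, 61.5]
tcp_rot: [3.136, -0.003, -2.033]
contact_force: [0.1, 0.9, -0.9]
grip_width: 23.8
```

Request:
{"name": "servo_tool", "arguments": {"slide": [[0,0,0],[0,0,0],[0,0,0]], "rot": [[0,0,0],[0,0,0],[0,0,0]], "claw": [0,0,0]}}

```text
time: 34.67
tool_pos: [648.4, 137.3, 65.4]
tcp_rot: [-3.141, 0.001, -2.032]
contact_force: [1.1, 1.1, -2.0]
grip_width: 23.8
```

Request:
{"name": "servo_tool", "arguments": {"slide": [[0,0,0.06],[0,0,0.1],[0,0,0.115],[0,0,0.1225],[0,0,0.1225]], "rot": [[0,0,0],[0,0,0],[0,0,0],[0,0,0],[0,0,0]], "claw": [0,0,0,0,0]}}

```text
time: 35.3
tool_pos: [648.4, 136.9, 40.1]
tcp_rot: [-3.142, 0.0, -2.032]
contact_force: [-0.3, -0.0, -1.9]
grip_width: 23.9
```

Request:
{"name": "servo_tool", "arguments": {"slide": [[0,0,0.02],[0,0,0.04],[0,0,0.04]], "rot": [[0,0,0],[0,0,0],[0,0,0]], "claw": [0,0,0]}}

```text
time: 35.67
tool_pos: [648.9, 136.9, 32.6]
tcp_rot: [-3.14, 0.001, -2.032]
contact_force: [0.8, 1.1, 4.3]
grip_width: 23.5
```

Request:
{"name": "servo_tool", "arguments": {"slide": [[0,0,0.02],[0,0,0.04],[0,0,0.045],[0,0,0.045]], "rot": [[0,0,0],[0,0,0],[0,0,0],[0,0,0]], "claw": [0,0,0,0]}}

```text
time: 36.17
tool_pos: [648.9, 137.0, 23.9]
tcp_rot: [-3.14, 0.001, -2.032]
contact_force: [0.4, 0.3, 7.4]
grip_width: 23.8
```

Request:
{"name": "servo_tool", "arguments": {"slide": [[0,0,0],[0,0,0],[0,0,0],[0,0,0],[0,0,0]], "rot": [[0,0,0],[0,0,0.05],[0,0,0.1],[0,0,0.15],[0,0,0.2]], "claw": [0,0,0,0,0]}}

```text
time: 36.8
tool_pos: [649.1, 136.9, 24.1]
tcp_rot: [-3.141, 0.002, -2.666]
contact_force: [-0.6, -0.5, 6.4]
grip_width: 23.9
```

Request:
{"name": "servo_tool", "arguments": {"slide": [[0,0,0],[0,0,0],[0,0,0],[0,0,0],[0,0,0]], "rot": [[0,0,0.05],[0,0,0.1],[0,0,0.15],[0,0,0.2],[0,0,0.22]], "claw": [0,0,0,0,0]}}

```text
time: 37.42
tool_pos: [649.1, 136.8, 24.1]
tcp_rot: [3.141, 0.002, 2.928]
contact_force: [0.4, -0.6, 7.3]
grip_width: 23.7
```

Request:
{"name": "servo_tool", "arguments": {"slide": [[0,0,0],[0,0,0]], "rot": [[0,0,0],[0,0,0]], "claw": [0,0]}}

```text
time: 37.67
tool_pos: [649.1, 136.9, 24.1]
tcp_rot: [3.141, 0.002, 2.931]
contact_force: [0.1, -0.9, 7.1]
grip_width: 23.7
```

Request:
{"name": "servo_tool", "arguments": {"slide": [[0,0,-0.015],[0,0,-0.03],[0,0,-0.034],[0,0,-0.034]], "rot": [[0,0,0],[0,0,0],[0,0,0],[0,0,0]], "claw": [0,0,0,0]}}

```text
time: 38.17
tool_pos: [649.0, 136.9, 30.4]
tcp_rot: [3.141, 0.002, 2.931]
contact_force: [1.6, -0.4, 5.0]
grip_width: 23.5
```

Release, rise, then look for any fourth filter from a clear position above the station's robot side.

Request:
{"name": "servo_tool", "arguments": {"slide": [[0,0,0],[0,0,0],[0,0,0],[0,0,0]], "rot": [[0,0,0],[0,0,0],[0,0,0],[0,0,0]], "claw": [50,50,50,50]}}

```text
time: 38.67
tool_pos: [648.0, 136.9, 29.6]
tcp_rot: [-3.141, -0.001, 2.932]
contact_force: [0.7, 0.3, 1.0]
grip_width: 49.5
```

Request:
{"name": "servo_tool", "arguments": {"slide": [[0,0,-0.2],[0,0,-0.4],[0,0,-0.6],[0,0,-0.8],[0,0,-0.8]], "rot": [[0,0,0],[0,0,0],[0,0,0],[0,0,0],[0,0,0]], "claw": [50,50,50,50,50]}}

```text
time: 39.3
tool_pos: [650.1, 137.1, 194.1]
tcp_rot: [3.139, 0.007, 2.932]
contact_force: [-0.2, -0.7, -0.8]
grip_width: 50.1
```

```bash
python3 chk.py 2>/dev/null;python3 - <<'E'
from h import *
import json,math;json.dump({'p':[648.0,137.1,189.0],'yaw':math.radians(167.96)},open('cmd.json','w'))
for n in ("scene","side"):
    c=capture(n);save(c,n+"9.png")
    print(n,[(np.round(ray(c,m["xy"],0)[:2]).tolist(),round(m["confidence"],2)) for m in mark_of("filter_0",n)])
a=cv2.imread("pics/scene9.png")[130:330,100:400];b=cv2.imread("pics/side9.png")[140:320,120:420]
cv2.imwrite("pics/both9.png",np.hstack([cv2.resize(a,(400,267)),cv2.resize(b,(400,267))]))
E
python3 m.py 556 60 60 168.56
```

```text
tcp [650.1 137.1 194.1] [3.139 0.007 2.932] [-0.2 -0.7 -0.8]
socket 0 offs [ 0.6 -0.3] size 59 24 ang -12.7 top z (home 80) [78.9 80.3 81.3] 1228
socket 2 offs [1.3 0.8] size 59 25 ang -11.6 top z (home 80) [71.3 79.9 81.1] 1456
socket 3 offs [1.5 0.8] size 61 25 ang -11.3 top z (home 80) [70.1 79.7 81. ] 1554
scene [([663.0, 109.0], 0.69), ([609.0, -176.0], 0.52), ([622.0, -64.0], 0.49)]
side [([648.0, 1.0], 0.69), ([626.0, -82.0], 0.66), ([700.0, 208.0], 0.63)]
[0.3695, -0.473, 0.645] [0, 0, np.float64(-0.0033)] rows>= 3
```

View pics/both9.png

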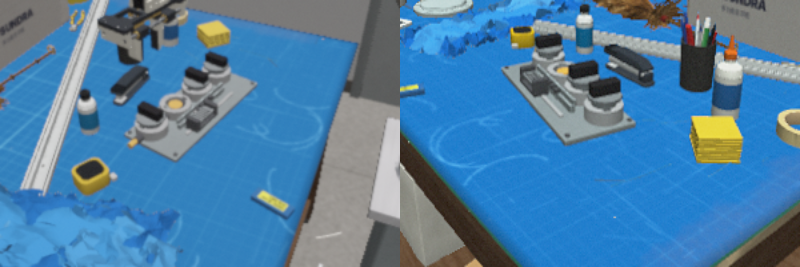

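Request:
{"name": "servo_tool", "arguments": {"slide": [[0.12,-0.16,0],[0.25,-0.32,0.1],[0.3695,-0.473,0.3],[0.3695,-0.473,0.5],[0.3695,-0.473,0.645]], "rot": [[0,0,-0.0033],[0,0,-0.0033],[0,0,-0.0033],[0,0,-0.0033],[0,0,-0.0033]], "claw": [0,0,0,0,0]}}

```text
time: 40.17
tool_pos: [554.7, 59.4, 58.6]
tcp_rot: [-3.141, -0.003, 2.941]
contact_force: [-0.4, 0.3, 0.9]
grip_width: 4.7
```

Request:
{"name": "servo_tool", "arguments": {"slide": [[0,0,0],[0,0,0],[0,0,0]], "rot": [[0,0,0],[0,0,0],[0,0,0]], "claw": [0,0,0]}}

```text
time: 40.55
tool_pos: [557.2, 59.9, 62.2]
tcp_rot: [3.141, 0.002, 2.942]
contact_force: [-0.1, -0.5, -0.6]
grip_width: 0.7
```

Request:
{"name": "servo_tool", "arguments": {"slide": [[0.004,-0.005,0.1],[0.004,-0.005,0.18],[0.004,-0.005,0.23],[0.004,-0.005,0.26],[0.004,-0.005,0.26]], "rot": [[0,0,0],[0,0,0],[0,0,0],[0,0,0],[0,0,0]], "claw": [0,0,0,0,0]}}

```text
time: 41.18
tool_pos: [555.2, 59.0, 8.9]
tcp_rot: [-3.142, -0.0, 2.942]
contact_force: [-0.3, -0.2, 1.3]
grip_width: 0.3
```

Request:
{"name": "servo_tool", "arguments": {"slide": [[0,0,0.02],[0,0,0.035],[0,0,0.043],[0,0,0.043]], "rot": [[0,0,0],[0,0,0],[0,0,0],[0,0,0]], "claw": [0,0,0,0]}}

```text
time: 41.68
tool_pos: [555.7, 59.0, 1.2]
tcp_rot: [3.141, 0.001, 2.942]
contact_force: [-3.3, 0.4, 8.7]
grip_width: 0.3
```

Near bottom; press a little further and move right.

Request:
{"name": "servo_tool", "arguments": {"slide": [[0,0,0.006],[0,0,0.006]], "rot": [[0,0,0],[0,0,0]], "claw": [0,0]}}

```text
time: 41.92
tool_pos: [555.8, 59.0, 1.0]
tcp_rot: [3.141, 0.002, 2.942]
contact_force: [-4.9, -0.1, 17.1]
grip_width: 0.4
```

Request:
{"name": "servo_tool", "arguments": {"slide": [[0,-0.05,0],[0,-0.1,0],[0,-0.17,0],[0,-0.24,0],[0,-0.31,0]], "rot": [[0,0,0],[0,0,0],[0,0,0],[0,0,0],[0,0,0]], "claw": [0,0,0,0,0]}}

```text
time: 42.55
tool_pos: [543.5, -1.7, 1.0]
tcp_rot: [3.141, 0.002, 2.942]
contact_force: [-4.7, 2.8, 17.1]
grip_width: 0.5
```

Request:
{"name": "servo_tool", "arguments": {"slide": [[0,-0.04,0],[0,-0.08,0],[0,-0.11,0],[0,-0.13,0],[0,-0.13,0]], "rot": [[0,0,0],[0,0,0],[0,0,0],[0,0,0],[0,0,0]], "claw": [0,0,0,0,0]}}

```text
time: 43.18
tool_pos: [539.9, -26.5, 1.0]
tcp_rot: [3.14, 0.005, 2.941]
contact_force: [0.5, 6.4, 14.3]
grip_width: 0.2
```

Request:
{"name": "servo_tool", "arguments": {"slide": [[0,-0.01,0],[0,-0.02,0],[0,-0.02,0],[0,-0.02,0]], "rot": [[0,0,0],[0,0,0],[0,0,0],[0,0,0]], "claw": [0,0,0,0]}}

```text
time: 43.68
tool_pos: [539.4, -30.2, 1.0]
tcp_rot: [3.14, 0.005, 2.941]
contact_force: [0.5, 7.7, 13.5]
grip_width: 0.2
```

Request:
{"name": "servo_tool", "arguments": {"slide": [[0,-0.01,0],[0,-0.02,0],[0,-0.02,0],[0,-0.02,0]], "rot": [[0,0,0],[0,0,0],[0,0,0],[0,0,0]], "claw": [0,0,0,0]}}

```text
time: 44.18
tool_pos: [539.0, -32.6, 1.0]
tcp_rot: [3.138, 0.006, 2.941]
contact_force: [3.6, 14.1, 11.6]
grip_width: 0.8
```

Stop reached (force jumped). Lift away and check.

Request:
{"name": "servo_tool", "arguments": {"slide": [[0,0.005,-0.03],[0,0.01,-0.08],[0,0.01,-0.3],[0,0.01,-0.6],[0,0.01,-0.9]], "rot": [[0,0,0],[0,0,0],[0,0,0],[0,0,0],[0,0,0]], "claw": [0,0,0,0,0]}}

```text
time: 44.8
tool_pos: [536.0, -33.5, 180.8]
tcp_rot: [-3.141, -0.001, 2.941]
contact_force: [0.7, 0.5, -0.4]
grip_width: 0.7
```

Request:
{"name": "servo_tool", "arguments": {"slide": [[0,0,0],[0,0,0],[0,0,0]], "rot": [[0,0,0],[0,0,0],[0,0,0]], "claw": [0,0,0]}}

```text
time: 45.18
tool_pos: [535.5, -33.1, 177.3]
tcp_rot: [-3.142, -0.004, 2.942]
contact_force: [-0.7, 0.4, -0.5]
grip_width: 0.5
```

```bash
python3 chk.py 2>/dev/null
python3 - <<'E'
from h import *
c=np.load("wl.npy",allow_pickle=True).item();W=cloud(c);Z=W[...,2]
ex=np.array([.980,-.198]);ey=np.array([.198,.98])
D=W[...,:2]-[593.7,10.3];X=D@ex;Y=D@ey
m=(Z>43)&(Z<51)&(X>-75)&(X<-28)&(abs(Y)<120); print("walls (start -82..3)",np.percentile(Y[m],[1,10,50,90,99]).round(1),m.sum())
m=(Z>25)&(Z<51)&(X>-58)&(X<-35)&(Y>-60)&(Y<-20); print("tab z",np.percentile(Z[m],[5,25,50,75,95]).round(1))
save(c,"wlast.png")
E
```

```text
tcp [535.5 -33.1 177.3] [-3.142 -0.004  2.942] [-0.7  0.4 -0.5]
socket 0 offs [ 0.8 -1.2] size 60 25 ang -13.0 top z (home 80) [70.5 80.1 81.4] 692
walls (start -82..3) [-82.5 -79.9 -10.1  -0.4   2.4] 659
tab z [36.4 37.1 37.7 38.2 39. ]
```

View pics/wlast.png

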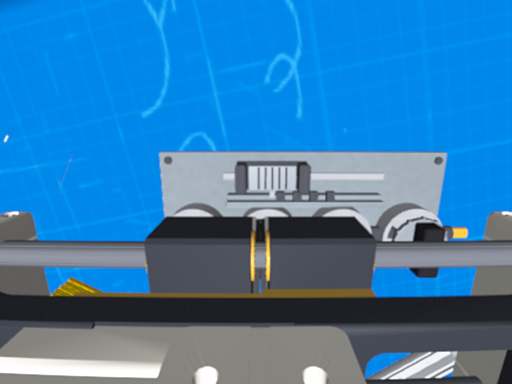

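```bash
python3 - <<'E' 2>/dev/null
from h import *
S={0:(648,137.1),2:(612.3,-39.4),3:(594.5,-127.6)}
for n in("scene","side"):
    W=cloud(capture(n))
    for i,s in S.items():
        r=bar(W,np.array(s)-0,40,72,90);print(n,i,np.round(r[0]-s,1),np.round(r[1:],1))
print(close_job())
E
```

```text
scene 0 [-0.9  1.2] [ 60.4  25.  -14.1  77.5 121. ]
scene 2 [-1.4  1.1] [ 59.5  26.  -10.3  77.5  91. ]
scene 3 [-2.5 -0.2] [ 60.6  28.6 -16.6  77.4  78. ]
side 0 [-0.2 -4. ] [ 62.5  23.9 -10.8  76.6  75. ]
side 2 [-0.7 -2.5] [ 57.6  24.7 -12.2  76.8 106. ]
side 3 [-0.6 -3.3] [ 60.8  24.9 -12.2  76.9 134. ]
the job is handed in; nothing more can be done
None
```

The changeover is done and handed in at about 45 s; `close_job` gives no verdict, so what follows is my own measurement.

- **Slide out:** I moved it to the service end with the tab held down. The camera put it 79.7 mm along with the tab top at 37.6 mm, so it was locked.
- **Filters:** Only three were on the table, and a look afterwards found no fourth. They are in socket_0, socket_2 and socket_3; socket_1 is empty. With the wrist camera right after each fitting:
  - Each bar's top was at about 80.3 mm, against 80 expected at home.
  - Each filter was within 1 mm of its socket axis.
  - Each bar was within about 1.3 degrees of the home direction.
- **Slide back:** It is at the run end again, its walls within 1 mm of where they started, with the tab top at 37.7 mm, so it is locked. The gripper is clear of everything.

**Checks that disagreed**
- **Fingertip height:** The real fingertips sat about 28 mm above the reported tool position. I found this when the first press met nothing, confirmed it by contact and depth, and corrected every later height.
- **Final far-camera check:** The scene and side cameras, which are much coarser, read offsets of 1 to 4 mm from the socket axes. Their bar angles were up to about 5 degrees off home and differed between the two views. The wrist camera had read within 1 mm, and I put the difference down to those cameras.
- **Sockets 2 and 3 at the end:** Only the far cameras could see these two filters after the slide had been moved back; the wrist camera saw only socket_0.

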